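Demagnetise weld test pieces in the tunnel coil

TASK

The T-shaped weld test pieces are still magnetised from crack testing and must go through the tunnel demagnetiser. Stand all of them upright side by side on the carriage at its loading end, on the robot's right, and then, with the carriage still there, press the green key (power) and after it the blue key (field), one key at a time; run the loaded carriage through the tunnel right to the stop at the far end, and only then press the red key (field off). Finally, with the carriage at the far end, move all the pieces to the orange tray, standing upright and flat on its floor, bring the empty carriage back to its stop at the loading end, and leave the tools lying around undisturbed.

Things in the scene. Friction and masses are not known exactly. Their poses are not given: they have to be found in the camera images.
- piece1: T-joint weld test piece, bright steel, an upside-down T: base 80 x 46 x 8 mm (x, y, z), on its middle an upright web 10 mm thick (y), 80 mm long (x), from 8 to 46 mm above the underside; dark weld beads. 0.38 to 0.56 kg. Origin: centre of the underside. Grip the web across its 10 mm. Two or three are present, on the table at the robot's right (-y); absent ones read None.
- piece2: T-joint weld test piece, bright steel, an upside-down T: base 80 x 46 x 8 mm (x, y, z), on its middle an upright web 10 mm thick (y), 80 mm long (x), from 8 to 46 mm above the underside; dark weld beads. 0.38 to 0.56 kg. Origin: centre of the underside. Grip the web across its 10 mm. Two or three are present, on the table at the robot's right (-y); absent ones read None.
- piece3: T-joint weld test piece, bright steel, an upside-down T: base 80 x 46 x 8 mm (x, y, z), on its middle an upright web 10 mm thick (y), 80 mm long (x), from 8 to 46 mm above the underside; dark weld beads. 0.38 to 0.56 kg. Origin: centre of the underside. Grip the web across its 10 mm. Two or three are present, on the table at the robot's right (-y); absent ones read None.
- coil: Tunnel demagnetiser, fixed: aluminium bed 134 x 740 mm, across its middle a yellow coil housing 204 mm wide (x), 80 mm deep (y) and 140 mm high with three keys on top. Tunnel 132 mm wide, its roof 94 mm above the table. Origin: on the table under the middle of the tunnel; its y axis is the direction of travel, from the loading end (robot's right) to the far end.
- carriage (a joint): Travel of the plywood carriage along the coil's +y axis: 0 at the stop of the loading end, 0.21 centred in the tunnel, 0.42 m at the stop of the far end. About 3 N moves it; it stays where it is left.
- carriage_floor (a point): Centre of the carriage's floor, 30 mm above the table; axes as the coil's; 0.21 m before the tunnel's middle at travel 0. The floor inside the rim is 94 mm (x) by 184 mm (y); the rim is 6 mm thick and stands 14 mm above the floor. Three pieces fit side by side along y, each with its 80 mm length along x, 60 mm apart.
- rear_knob (a point): Top of the upright black grip post at the carriage's loading-side end: round, 20 mm across, from 30 to 74 mm above the table, 130 mm behind the carriage's centre; 22 mm clear of the rim. It passes under the tunnel roof but a gripper does not: with it the carriage can be pushed about half-way.
- front_knob (a point): Top of the like grip post at the leading end, 130 mm ahead of the carriage's centre. With the carriage centred in the tunnel it stands 90 mm beyond the housing's face and can be gripped to pull the carriage on.
- green_key (a joint): Round green spring key, 28 mm across, on top of the yellow coil housing; it is the one nearest the robot, power on. Its value is 0 when up and grows to 0.006 m when fully down (about 4.5 N); 0.004 m counts as pressed. It springs back.
- blue_key (a joint): Round blue spring key, 28 mm across, on top of the yellow coil housing; the middle one, field on. Its value is 0 when up and grows to 0.006 m when fully down (about 4.5 N); 0.004 m counts as pressed. It springs back.
- red_key (a joint): Round red spring key, 28 mm across, on top of the yellow coil housing; the one farthest from the robot, field off. Its value is 0 when up and grows to 0.006 m when fully down (about 4.5 N); 0.004 m counts as pressed. It springs back.
- green_key_top (a point): Centre of the green key's top face, 163 mm above the table. The three keys stand in a row along the coil's x axis, 55 mm apart.
- blue_key_top (a point): Centre of the blue key's top face, 163 mm above the table. The three keys stand in a row along the coil's x axis, 55 mm apart.
- red_key_top (a point): Centre of the red key's top face, 163 mm above the table. The three keys stand in a row along the coil's x axis, 55 mm apart.
- tray_in (a point): Centre of the inner floor of the orange plastic tray for the cleared pieces, on the table at the robot's left (+y), fixed; floor 6 mm above the table, 104 mm (x) by 212 mm (y) inside, walls 6 mm thick, 18 mm high above the table. Axes as the tray's. Three pieces fit side by side along y, each with its length along x.
- spray_can: Red spray can, 52 mm across, 160 mm high, standing beyond the coil. Leave alone.
- wire_brush: Wire brush, 200 mm long with a wooden handle, lying beyond the bed's loading half. Leave alone.
- chipping_hammer: Steel chipping hammer with a coil-spring handle, 220 mm long, lying beyond the bed's far half. Leave alone.
- magnet_square: Red triangular welding magnet, about 85 mm, 16 mm thick, lying in front of the coil. Leave alone.

How it is judged (in metres and radians):
On the way, in this order (a step that is already met when the one before it is completed fails the run):
1. every piece stands upright on the carriage floor, with the carriage at the loading end (x of piece1 in the frame of carriage_floor between -0.045 and 0.045 m and y of piece1 in the frame of carriage_floor between -0.085 and 0.085 m and z of piece1 in the frame of carriage_floor between -0.005 and 0.006 m and angle between each of piece1, piece2, piece3's own z axis and vertical below 0.1 rad and x of piece2 in the frame of carriage_floor between -0.045 and 0.045 m and y of piece2 in the frame of carriage_floor between -0.085 and 0.085 m and z of piece2 in the frame of carriage_floor between -0.005 and 0.006 m and x of piece3 in the frame of carriage_floor between -0.045 and 0.045 m and y of piece3 in the frame of carriage_floor between -0.085 and 0.085 m and z of piece3 in the frame of carriage_floor between -0.005 and 0.006 m and value of joint carriage below 0.1 m), for 0.2 s.
2. the green key is pressed with the carriage still at the loading end (value of joint green_key above 0.0035 m and value of joint carriage below 0.1 m), for 0.02 s.
3. then the blue key is pressed, the green one up again, carriage still at the loading end (value of joint blue_key above 0.0035 m and value of joint green_key below 0.002 m and value of joint carriage below 0.1 m), for 0.02 s.
4. the carriage is in the middle of the tunnel with all pieces on it (x of piece1 in the frame of carriage_floor between -0.045 and 0.045 m and y of piece1 in the frame of carriage_floor between -0.085 and 0.085 m and z of piece1 in the frame of carriage_floor between -0.005 and 0.006 m and angle between each of piece1, piece2, piece3's own z axis and vertical below 0.1 rad and x of piece2 in the frame of carriage_floor between -0.045 and 0.045 m and y of piece2 in the frame of carriage_floor between -0.085 and 0.085 m and z of piece2 in the frame of carriage_floor between -0.005 and 0.006 m and x of piece3 in the frame of carriage_floor between -0.045 and 0.045 m and y of piece3 in the frame of carriage_floor between -0.085 and 0.085 m and z of piece3 in the frame of carriage_floor between -0.005 and 0.006 m and value of joint carriage between 0.18 and 0.24 m), for 0.06 s.
5. the carriage is at the far stop with all pieces upright on it (x of piece1 in the frame of carriage_floor between -0.045 and 0.045 m and y of piece1 in the frame of carriage_floor between -0.085 and 0.085 m and z of piece1 in the frame of carriage_floor between -0.005 and 0.006 m and angle between each of piece1, piece2, piece3's own z axis and vertical below 0.1 rad and x of piece2 in the frame of carriage_floor between -0.045 and 0.045 m and y of piece2 in the frame of carriage_floor between -0.085 and 0.085 m and z of piece2 in the frame of carriage_floor between -0.005 and 0.006 m and x of piece3 in the frame of carriage_floor between -0.045 and 0.045 m and y of piece3 in the frame of carriage_floor between -0.085 and 0.085 m and z of piece3 in the frame of carriage_floor between -0.005 and 0.006 m and value of joint carriage above 0.405 m), for 0.2 s.
6. the red key is pressed with the carriage at the far stop (value of joint red_key above 0.0035 m and value of joint carriage above 0.4 m), for 0.02 s.
7. all pieces stand upright in the orange tray while the carriage is still at the far end (x of piece1 in the frame of tray_in between -0.045 and 0.045 m and y of piece1 in the frame of tray_in between -0.095 and 0.095 m and z of piece1 in the frame of tray_in between -0.005 and 0.006 m and angle between each of piece1, piece2, piece3's own z axis and vertical below 0.1 rad and linear speed of each of piece1, piece2, piece3 below 0.02 m/s and x of piece2 in the frame of tray_in between -0.045 and 0.045 m and y of piece2 in the frame of tray_in between -0.095 and 0.095 m and z of piece2 in the frame of tray_in between -0.005 and 0.006 m and x of piece3 in the frame of tray_in between -0.045 and 0.045 m and y of piece3 in the frame of tray_in between -0.095 and 0.095 m and z of piece3 in the frame of tray_in between -0.005 and 0.006 m and value of joint carriage above 0.3 m), for 0.2 s.
At the end, for the whole second after the job is handed in: Every piece stands upright (within 0.1 rad) and at rest, flat on the floor of the orange tray (within 6 mm in height, its centre inside the tray walls), the carriage is within 20 mm of the stop of the loading end and no key is held down (x of piece1 in the frame of tray_in between -0.045 and 0.045 m and y of piece1 in the frame of tray_in between -0.095 and 0.095 m and z of piece1 in the frame of tray_in between -0.005 and 0.006 m and angle between each of piece1, piece2, piece3's own z axis and vertical below 0.1 rad and linear speed of each of piece1, piece2, piece3 below 0.02 m/s and x of piece2 in the frame of tray_in between -0.045 and 0.045 m and y of piece2 in the frame of tray_in between -0.095 and 0.095 m and z of piece2 in the frame of tray_in between -0.005 and 0.006 m and x of piece3 in the frame of tray_in between -0.045 and 0.045 m and y of piece3 in the frame of tray_in between -0.095 and 0.095 m and z of piece3 in the frame of tray_in between -0.005 and 0.006 m and value of joint carriage below 0.02 m and value of joint each of green_key, blue_key, red_key below 0.002 m); the robot touches nothing.
It fails at once if the red key is pressed while the carriage is between its two ends (value of joint red_key above 0.0035 m and value of joint carriage between 0.1 and 0.39 m).
It fails at once if two keys are pressed at the same time (value of joint each of green_key, blue_key above 0.0035 m or value of joint each of blue_key, red_key above 0.0035 m or value of joint each of green_key, red_key above 0.0035 m).
It fails at once if a tool standing or lying around (brush, hammer, magnet, can) is pushed more than 30 mm (distance of any of wire_brush, chipping_hammer, magnet_square, spray_can from where it was at the start of the episode above 0.03 m).
It fails at once if the spray can is tipped over (angle between spray_can's own z axis and vertical above 0.5 rad).
Of piece1, piece2, piece3 only 2 to 3 are there at a start; the rules pass over those that are not, and their reading is None.
At some moment in a run one of piece1, piece2, piece3 may be knocked a few centimetres aside while the robot is not near it.
It also fails if it takes over 208 s, if anything falls off the work surface, if the arm or the gripper's body presses on something with over 40 N, if the wrist force passes 120 N, or if a joint passes its speed limit or range.

ROBOT

A 6-joint arm with a two-finger parallel gripper is mounted at the origin on the work surface. World frame = base frame: x ahead of the robot, y to its left, z up, the work surface at z = 0. Lengths are in mm, angles in rad, forces in N, time in s.
With the tool pointing down it reaches from about 275 to 1000 mm from the base axis. Payload 8.4 kg.
Tool frame: the origin (TCP) lies on the centre line of the jaws, within the pads' length; the fingertips stand 17 mm ahead of it and the grasp point (between the pads) lies 2 mm behind it (r.tcp_to_tips is the z of the fingertips in the tool frame, in mm); z points along the fingers, y is the direction in which the jaws open and shut (so a half turn about z gives the same grasp; the last joint's range is limited). The gripper opens to 85 mm and grips with 20 to 120 N. Pads are 22 mm wide; open, the fingers measure 114 mm over their backs; the gripper's body (76 mm by 85 mm) begins 54 mm behind the grasp point. The pads swing forward as they close: fully open they stand 13 mm farther back than shut.
Start: joints at [1.304, 0.353, 1.633, -0, 1.155, -0.002], TCP at [163.571, 603.218, 248.281] pointing down, gripper open.
Joint ranges: [-2.63, 2.63], [-0.92, 2.1], [0.06, 2.66], [-1.3, 4.44], [0, 2.69], [-3.02, 3.02]. Speed limits (rad/s): [2.22, 2.22, 2.79, 3.14, 3.14, 3.14].

INTERFACE

Orientations are given as [roll, pitch, yaw] about the fixed x, y, z axes, in that order (R = Rz(yaw) Ry(pitch) Rx(roll)).
In Python, from rig import r, cams, job gives the robot as it stands.
- The arm moves only by the tool drive_tool, never from a script. Its argument "deltas" is a list of rows, each a list of 4 numbers: the shift along the tool's x, y, z in cm, then the turn about the tool's z in rad. In form: [[x, y, z, roll], ...]. A call has 1 to 12 rows; each row shifts and turns the commanded pose from where the row before left it, along the tool's axes as they then stand; what a row does not reach is not made up. A row lasts 1/12 s, in which the tool goes at most 41.7 mm and 7.16 degrees, less where a joint would pass 70% of its speed; a pose out of reach is approached as far as the arm can. A call with a gripper value outside its range is refused whole. "jaw" is the closure, from 0 (fully open) to 1 (shut), set as the call begins (left out, the last holds). The fingers move at their own pace and stop on an object; "force" is the grip in N (left out, the last holds). Time passes only in rows, so rows that do not move let the fingers close. It gives the time, the measured TCP pose, the force and the opening at its end, in the units of the state.
- r.sense(): the state, without advancing time (a new reading comes with each control period).
- cams.grab_frame(name): name is "side" or "top"; returns (picture, depth): 384x512x3 uint8, red, green, blue; 384x512 float32, mm along the optical axis (not along the pixel's ray), 0 where there is no reading.
- cams.camera_params(name): a dict with "fx", "fy", "cx", "cy" (pixels), "R" (3x3) and "t" (3): a world point X has camera coordinates R X + t. Camera axes: x right, y down, z forward; pixel columns grow to the right and rows downward; lengths in mm; the calibration is good to about 2 mm. A picture is of the moment at which its call begins. camera_params takes no time and is no camera call.
- job.sign_off(): hands the job in, once; it reports no verdict.
The state is a dict: "clock": time; "qpos": joint angles; "qvel": joint speeds; "joint_efforts": joint torques, N m; "eef_pos": TCP position; "tcp_rot": TCP orientation; "contact_force": force on the tool from outside, world axes, zero at the start; "wrist_torque": the same for the moment, N m; "opening": opening from 0.0 (shut) to 1.0 (fully open).
Only numpy, scipy, OpenCV 4.12 (cv2) and the standard library are available. Lean on these libraries where they do the work, as an engineer would, in place of code of your own. Each camera call takes 0.05 s, during which the arm holds its last target. There are 200 camera calls.

## Working session

There is one attempt and no reset: what is moved stays moved. The work goes in short steps, Python scripts to look and compute and a tool call to move; the robot and the scene stay as the last step left them, time stands still between calls to the robot, and variables do not carry over. Pictures are saved under pics/ and viewed, about 12 in all and at most 16, crops included, and the job is handed in when it is done.

Besides the shell and the picture viewer there is one more tool, called after "Emit:" as a command line: name --pt "numbers of a row" for each row, then --argument value for the rest. drive_tool: Moves the arm, as the interface text tells. Its arguments: {"type":"object","properties":{"deltas":{"type":"array"},"jaw":{"type":"number"},"force":{"type":"number"}},"required":["deltas"]}

```bash
ls; mkdir -p pics; cat > h.py <<'E'
import numpy as np, cv2
from rig import r, cams, job
def grab(n): return cams.grab_frame(n)
def save(im,name,s=1.0):
    cv2.imwrite('pics/'+name, cv2.resize(im[:,:,::-1],None,fx=s,fy=s))
def world(n,d):
    p=cams.camera_params(n); v,u=np.mgrid[:384,:512]
    c=np.stack([(u-p['cx'])/p['fx']*d,(v-p['cy'])/p['fy']*d,d],-1)
    return (c-np.array(p['t']))@np.array(p['R'])
def proj(n,X):
    p=cams.camera_params(n); c=np.array(p['R'])@np.array(X)+np.array(p['t'])
    return c[0]/c[2]*p['fx']+p['cx'],c[1]/c[2]*p['fy']+p['cy']
E
python3 - <<'E'
from h import *
s=r.sense(); print({k:np.round(v,3).tolist() for k,v in s.items()}, r.tcp_to_tips)
for n in('top','side'):
    im,d=grab(n); save(im,n+'0.png',1.5); np.savez(n+'0.npz',im=im,d=d)
    p=cams.camera_params(n); print(n,p['fx'],np.round(p['R'],3).tolist(),np.round(p['t'],1), (d==0).mean())
E
```

```text
pics
{'clock': 0.0, 'qpos': [1.304, 0.354, 1.634, -0.0, 1.155, -0.002], 'qvel': [-0.0, -0.0, 0.001, 0.0, -0.0, 0.0], 'joint_efforts': [-0.001, -60.525, -34.207, 0.0, 0.009, -0.0], 'eef_pos': [163.458, 602.784, 247.558], 'tcp_rot': [-3.14, 0.0, 2.877], 'contact_force': [-0.146, 0.011, -0.248], 'wrist_torque': [-0.038, -0.005, 0.007], 'opening': 1.003} 17.0
top 429.68840098648906 [[0.026, -0.999, 0.031], [-0.987, -0.031, -0.155], [0.156, -0.027, -0.987]] [ -80.8  596.3 1083.6] 0.0037587483723958335
side 496.0106346357247 [[-0.999, -0.027, -0.021], [0.003, 0.547, -0.837], [0.034, -0.837, -0.547]] [ 567.5  136.8 1396.4] 0.004007975260416667
```

View pics/top0.png

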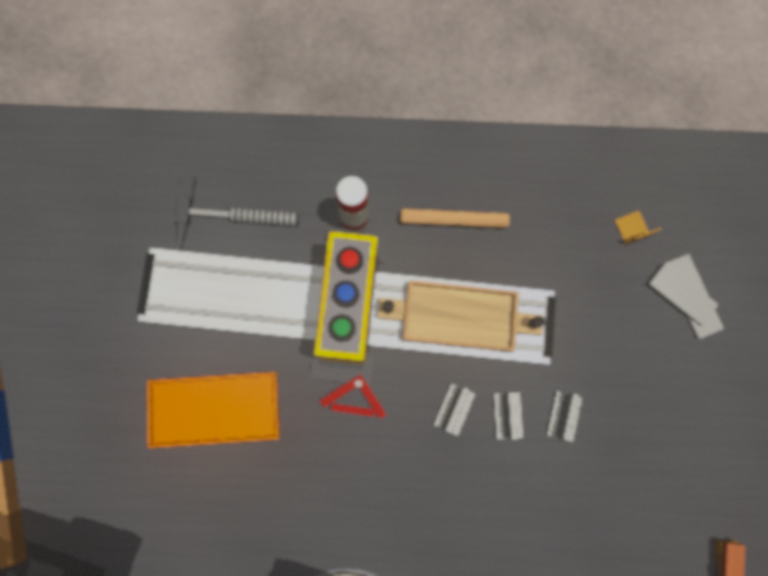

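View pics/side0.png

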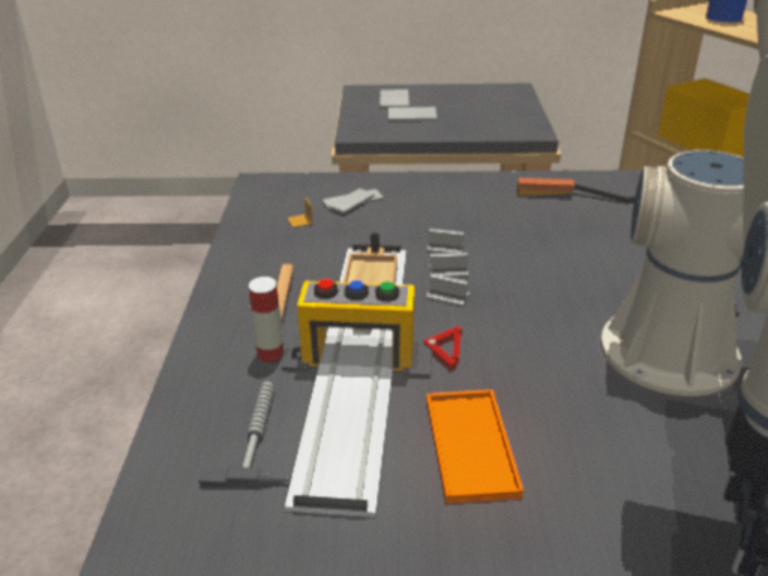

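Top view (1.5×): three pieces at about (455,409), (509,415) and (565,415); keys at (349,260), (346,293), (341,327); carriage centred at (460,316); knobs at (387,306) and (535,322); tray centred at (213,410); magnet at (355,398). Side view agrees.

```bash
cat >> h.py <<'E'
def mask_keys(im):
    h=cv2.cvtColor(im,cv2.COLOR_RGB2HSV).astype(int); H,S,V=h[...,0],h[...,1],h[...,2]
    return H,S,V
def pieces(W,region,z0=0):
    """rects of web tops: points with z in web-top band in region (x0,x1,y0,y1)"""
    x0,x1,y0,y1=region; X,Y,Z=W[...,0],W[...,1],W[...,2]
    m=((X>x0)&(X<x1)&(Y>y0)&(Y<y1)&(Z>z0+36)&(Z<z0+56)).astype(np.uint8)
    n,l,st,_=cv2.connectedComponentsWithStats(m); out=[]
    for i in range(1,n):
        if st[i,4]<25: continue
        P=W[l==i]; (c,sz,a)=cv2.minAreaRect(P[:,:2].astype(np.float32))
        if sz[0]<sz[1]: a+=90; sz=sz[::-1]
        a=(a+90)%180-90
        out.append((round(c[0],1),round(c[1],1),round(float(np.median(P[:,2])),1),round(sz[0]),round(sz[1]),round(a,1),len(P)))
    return out
E
python3 - <<'E'
from h import *
D=np.load('top0.npz'); im,d=D['im'],D['d']; W=world('top',d); X,Y,Z=W[...,0],W[...,1],W[...,2]
print('table z',np.median(Z[300:350,200:300]))
print('pieces',pieces(W,(150,520,-520,-60)))
H,S,V=mask_keys(im)
def rep(n,m):
    k,l,st,c=cv2.connectedComponentsWithStats(m.astype(np.uint8)); 
    i=1+np.argmax(st[1:,4]); q=l==i; P=W[q&(d>0)]
    print(n,st[i],np.round(np.median(P,0),1),np.round(P.mean(0),1),cv2.minAreaRect(P[:,:2].astype(np.float32)))
reg=np.zeros(H.shape,bool); reg[160:240,205:255]=1
rep('red',reg&((H<8)|(H>172))&(S>150)&(V>60))
rep('blue',reg&(H>100)&(H<130)&(S>120))
rep('green',reg&(H>45)&(H<85)&(S>100))
rep('can', (np.arange(512)<260)&(np.arange(512)>215)&(Z>110)&(np.arange(384)[:,None]<155))
rep('tray',(H>8)&(H<22)&(S>200)&(V>120)&(np.arange(512)<200)&(np.arange(384)[:,None]>240)&(Z<35))
rep('carr',(H>8)&(H<22)&(S>60)&(np.arange(512)>262)&(np.arange(512)<350)&(np.arange(384)[:,None]>183)&(np.arange(384)[:,None]<240)&(Z>15))
rep('knobF',(Z>58)&(Z<90)&(V<90)&(np.arange(512)>250)&(np.arange(512)<270)&(np.arange(384)[:,None]>190)&(np.arange(384)[:,None]<220))
rep('knobR',(Z>58)&(Z<90)&(V<90)&(np.arange(512)>340)&(np.arange(512)<370)&(np.arange(384)[:,None]>200)&(np.arange(384)[:,None]<225))
m=(Z>10)&(Z<35)&(V>140)&(S<50)&(np.arange(384)[:,None]>160)&(np.arange(384)[:,None]<245)&(np.arange(512)<375)
rep('bed',m)
rep('mag',((H<8)|(H>172))&(S>150)&(V>60)&(np.arange(384)[:,None]>245)&(np.arange(512)<260)&(np.arange(512)>205))
np.set_printoptions(linewidth=250)
print(Z[252:298:2,288:312:2].round().astype(int))
E
```

```text
table z 0.2446740546408251
pieces [(513.9, -206.6, 44.1, 145, 11, 89.7, 134), (402.6, -179.9, 46.2, 79, 10, -22.4, 137), (395.1, -276.3, 45.8, 77, 11, 3.7, 144), (395.7, -376.4, 45.6, 79, 12, -13.0, 151)]
red [227 166  12  13 118] [636.8   7.7 163. ] [637.2   8.2 162. ] ((638.6964111328125, 8.736604690551758), (30.680469512939453, 26.17840576171875), 2.3569552898406982)
blue [225 190  11  11 101] [581.6  12.5 162.9] [582.2  12.5 162.7] ((582.0318603515625, 12.513365745544434), (25.301895141601562, 23.686521530151367), 3.0371577739715576)
green [222 213  11  11  97] [526.8  17.1 163. ] [527.1  16.7 163.1] ((526.6934814453125, 17.391971588134766), (23.772464752197266, 23.44268798828125), 2.1688125133514404)
can [224 118  21  26 443] [741.9   9.2 159.4] [743.1   9.3 152.5] ((747.469970703125, 9.263168334960938), (49.53138732910156, 49.412960052490234), 69.05040740966797)
tray [  99  249   87   49 3705] [390.9 245.5   6.5] [391.1 245.    7.5] ((392.1278076171875, 242.2984619140625), (112.48930358886719, 220.55657958984375), 5.200545310974121)
carr [ 263  187   87   47 3118] [ 567.4 -185.
[... 1581 characters left out ...]
    7]
 [   1    2    9   10    5    7   32   46   52    9    8    6]
 [   1    1   11   12   10   17   48   48   47    6   10    0]
 [   4   10    6    9   15   19   43   47    9   11    6   -1]
 [  -1    9   10   13   13   44   46   45   12    7    1    0]
 [   0    1    6   15   19   49   47    8   11   11    2    1]
 [   2   -1   -3    2   33   45   45    8    8    9    3    2]
 [   1    4   -1    3   -1    1   12    8    5   -3   -1    1]
 [   5   -2   -2    3   -3   -3    0   -2    7    0   -1    1]
 [   1   -3    3    4    2    0    0    0    0    1   -4    0]
 [  -4    2   -2 1165   -3    7    0    0    0    2   -1    2]
 [   2    2   -2   -1   -1    1   -1    1    2   -1    0    2]]
```

```bash
cat >> h.py <<'E'
def plan(*wps,step=32.):
    """way-points (x,y,z,psi); prints N and the constant row [cm,cm,cm,rad] for each leg"""
    s=r.sense(); p=np.array(s['eef_pos'],float); psi=s['tcp_rot'][2]%(2*np.pi)
    print('at',p.round(1),round(psi,3),'t',round(s['clock'],1),'F',np.round(s['contact_force'],1),'open',round(s['opening'],2))
    for w in wps:
        D=np.array(w[:3])-p; dp=w[3]-psi
        N=max(1,int(np.ceil(max(np.linalg.norm(D)/step,abs(dp)/.11))))
        M=sum(np.array([[np.cos(a),np.sin(a)],[np.sin(a),-np.cos(a)]]) for a in psi+dp*np.arange(N)/N)
        d=np.linalg.solve(M,D[:2])/10
        print(w,'N=%d'%N,[round(d[0],2),round(d[1],2),round(-D[2]/N/10,2),round(-dp/N,3)])
        p=np.array(w[:3],float); psi=w[3]
E
python3 -c "
from h import *
plan((420,80,240,2.877),(402.6,-179.9,150,2.751),(402.6,-179.9,60,2.751),(402.6,-179.9,36,2.751))"
```

```text
at [163.5 602.8 247.7] 2.877 t 0.1 F [-0.1  0.2  0. ] open 1.0
(420, 80, 240, 2.877) N=19 [np.float64(-2.02), np.float64(-2.3), np.float64(0.04), np.float64(-0.0)]
(402.6, -179.9, 150, 2.751) N=9 [np.float64(-0.73), np.float64(-2.8), np.float64(1.0), 0.014]
(402.6, -179.9, 60, 2.751) N=3 [np.float64(-0.0), np.float64(0.0), np.float64(3.0), -0.0]
(402.6, -179.9, 36, 2.751) N=1 [np.float64(-0.0), np.float64(0.0), np.float64(2.4), -0.0]
```

Emit:
drive_tool --pt "-2.02 -2.3 0.04 0" --pt "-2.02 -2.3 0.04 0" --pt "-2.02 -2.3 0.04 0" --pt "-2.02 -2.3 0.04 0" --pt "-2.02 -2.3 0.04 0" --pt "-2.02 -2.3 0.04 0" --pt "-2.02 -2.3 0.04 0" --pt "-2.02 -2.3 0.04 0" --pt "-2.02 -2.3 0.04 0" --pt "-2.02 -2.3 0.04 0" --pt "-2.02 -2.3 0.04 0" --pt "-2.02 -2.3 0.04 0" --jaw 0.5 --force 40

```text
clock: 1.1
eef_pos: [325.5, 271.9, 243.3]
tcp_rot: [-3.141, -0.0, 2.877]
contact_force: [1.1, -0.1, 0.2]
opening: 0.498
```

Emit:
drive_tool --pt "-2.02 -2.3 0.04 0" --pt "-2.02 -2.3 0.04 0" --pt "-2.02 -2.3 0.04 0" --pt "-2.02 -2.3 0.04 0" --pt "-2.02 -2.3 0.04 0" --pt "-2.02 -2.3 0.04 0" --pt "-2.02 -2.3 0.04 0"

```text
clock: 1.68
eef_pos: [419.8, 79.5, 240.6]
tcp_rot: [-3.142, -0.0, 2.877]
contact_force: [1.0, 0.4, -0.0]
opening: 0.5
```

Emit:
drive_tool --pt "-0.73 -2.8 1.0 0.014" --pt "-0.73 -2.8 1.0 0.014" --pt "-0.73 -2.8 1.0 0.014" --pt "-0.73 -2.8 1.0 0.014" --pt "-0.73 -2.8 1.0 0.014" --pt "-0.73 -2.8 1.0 0.014" --pt "-0.73 -2.8 1.0 0.014" --pt "-0.73 -2.8 1.0 0.014" --pt "-0.73 -2.8 1.0 0.014" --pt "0 0 0 0" --pt "0 0 0 0"

```text
clock: 2.6
eef_pos: [401.8, -179.5, 150.0]
tcp_rot: [3.141, -0.002, 2.748]
contact_force: [-0.0, -0.1, -0.2]
opening: 0.499
```

```bash
python3 -c "
from h import *
im,d=grab('top'); print(pieces(world('top',d),(330,460,-520,-100)))
plan((402.6,-179.9,60,2.751),(402.6,-179.9,36,2.751))"
```

```text
[]
at [ 402.1 -178.7  150.4] 2.749 t 2.6 F [0.3 0.4 0.1] open 0.51
(402.6, -179.9, 60, 2.751) N=3 [np.float64(-0.03), np.float64(-0.03), np.float64(3.01), np.float64(-0.001)]
(402.6, -179.9, 36, 2.751) N=1 [np.float64(-0.0), np.float64(0.0), np.float64(2.4), -0.0]
```

Emit:
drive_tool --pt "-0.03 -0.03 2.5 0" --pt "-0.03 -0.03 2.5 0" --pt "0 -0.02 2.0 0" --pt "0 0 1.5 0" --pt "0 0 1.5 0" --pt "0 0 1.4 0" --pt "0 0 0 0" --pt "0 0 0 0"

```text
clock: 3.32
eef_pos: [402.7, -178.6, 36.7]
tcp_rot: [3.141, -0.001, 2.752]
contact_force: [0.4, -0.2, 1.6]
opening: 0.497
```

Emit:
drive_tool --pt "0 0 0 0" --pt "0 0 0 0" --pt "0 0 0 0" --pt "0 0 0 0" --pt "0 0 0 0" --pt "0 0 0 0" --pt "0 0 0 0" --pt "0 0 0 0" --jaw 1 --force 40

```text
clock: 3.98
eef_pos: [403.5, -179.8, 37.7]
tcp_rot: [3.141, 0.002, 2.75]
contact_force: [-0.2, 3.2, 7.6]
opening: 0.108
```

```bash
python3 -c "
from h import *
im,d=grab('side'); save(im[60:300,150:400],'s1.png',2.4); W=world('side',d);print(pieces(W,(330,460,-520,-100)))
im,d=grab('top'); save(im,'t1.png'); 
plan((402.6,-179.9,140,2.751),(571.3,-126.6,120,3.064),(571.3,-126.6,68,3.064))"
```

```text
[(406.1, -172.3, 42.9, 80, 34, -16.5, 103)]
at [ 403.4 -179.8   37.7] 2.75 t 4.1 F [-0.3  2.5  8.5] open 0.11
(402.6, -179.9, 140, 2.751) N=4 [np.float64(0.02), np.float64(-0.01), np.float64(-2.56), np.float64(-0.0)]
(571.3, -126.6, 120, 3.064) N=6 [np.float64(-2.5), np.float64(1.59), np.float64(0.33), -0.052]
(571.3, -126.6, 68, 3.064) N=2 [np.float64(-0.0), np.float64(0.0), np.float64(2.6), -0.0]
```

View pics/s1.png

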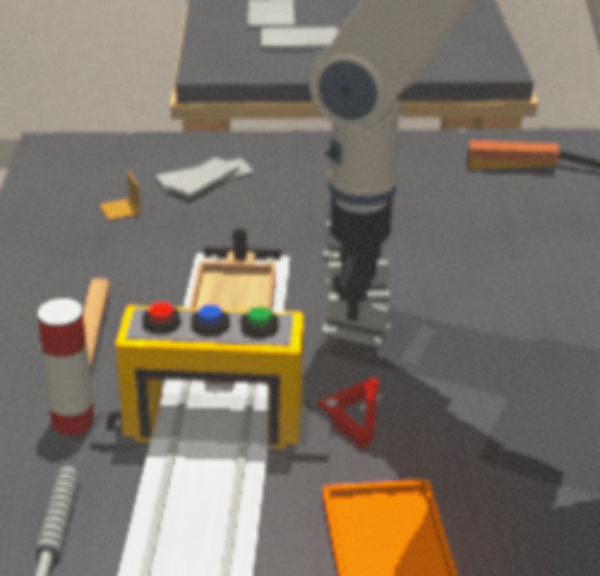

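Piece 1 is gripped (opening ≈10 mm, as the web requires). Lift and place on the front slot.

Emit:
drive_tool --pt "0.02 -0.01 -1.0 0" --pt "0.02 -0.01 -2.5 0" --pt "0.02 -0.01 -3.4 0" --pt "0.02 -0.01 -3.4 0" --pt "-2.5 1.59 0.33 -0.052" --pt "-2.5 1.59 0.33 -0.052" --pt "-2.5 1.59 0.33 -0.052" --pt "-2.5 1.59 0.33 -0.052" --pt "-2.5 1.59 0.33 -0.052" --pt "-2.5 1.59 0.33 -0.052" --pt "0 0 0 0" --pt "0 0 0 0"

```text
clock: 5.08
eef_pos: [571.2, -125.7, 119.9]
tcp_rot: [3.142, -0.001, 3.064]
contact_force: [-0.8, -0.4, -5.0]
opening: 0.109
```

```bash
python3 -c "
from h import *
plan((571.3,-126.6,69,3.064))
im,d=grab('top'); save(im[150:330,180:400],'t2.png',3); W=world('top',d); print(pieces(W,(330,460,-520,-100)))
"
```

```text
at [ 571.2 -125.7  119.9] 3.064 t 5.1 F [-0.8 -0.4 -5. ] open 0.11
(571.3, -126.6, 69, 3.064) N=2 [np.float64(-0.01), np.float64(-0.05), np.float64(2.55), np.float64(0.0)]
[(394.9, -275.9, 46.3, 76, 11, 4.5, 116), (395.6, -376.8, 45.9, 79, 12, -13.4, 151)]
```

View pics/t2.png

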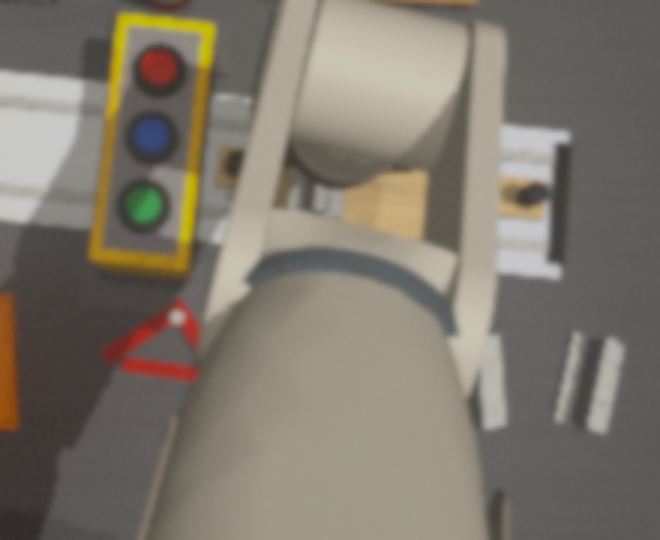

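The arm hides the carriage, but pieces 2 and 3 are where they were, and 5 N hangs on the wrist. Lower.

Emit:
drive_tool --pt "0 -0.05 2.0 0" --pt "0 -0.05 1.8 0" --pt "0 0 0.9 0" --pt "0 0 0.4 0" --pt "0 0 0.1 0" --pt "0 0 0 0" --pt "0 0 0 0"

```text
clock: 5.72
eef_pos: [570.9, -127.7, 68.6]
tcp_rot: [-3.141, 0.001, 3.062]
contact_force: [0.0, -0.5, -5.1]
opening: 0.108
```

Emit:
drive_tool --pt "0 0 0.1 0" --pt "0 0 0 0" --pt "0 0 0 0"

```text
clock: 5.97
eef_pos: [571.2, -127.6, 67.7]
tcp_rot: [-3.141, 0.001, 3.063]
contact_force: [-0.4, -1.1, 3.3]
opening: 0.105
```

Emit:
drive_tool --pt "0 0 0 0" --pt "0 0 0 0" --pt "0 0 0 0" --pt "0 0 0 0" --pt "0 0 -1 0" --pt "0 0 -2 0" --pt "0 0 -3 0" --pt "0 0 -3 0" --jaw 0.5

```text
clock: 6.63
eef_pos: [570.0, -127.3, 157.9]
tcp_rot: [3.141, -0.002, 3.063]
contact_force: [0.4, -0.7, -0.3]
opening: 0.501
```

```bash
python3 -c "
from h import *
plan((395,-276.2,120,3.213),(395,-276.2,40,3.213))"
```

```text
at [ 570.  -127.3  157.9] 3.063 t 6.6 F [ 0.4 -0.7 -0.3] open 0.5
(395, -276.2, 120, 3.213) N=8 [np.float64(2.17), np.float64(-1.89), np.float64(0.47), np.float64(-0.019)]
(395, -276.2, 40, 3.213) N=3 [np.float64(-0.0), np.float64(0.0), np.float64(2.67), -0.0]
```

Emit:
drive_tool --pt "2.17 -1.89 0.47 -0.019" --pt "2.17 -1.89 0.47 -0.019" --pt "2.17 -1.89 0.47 -0.019" --pt "2.17 -1.89 0.47 -0.019" --pt "2.17 -1.89 0.47 -0.019" --pt "2.17 -1.89 0.47 -0.019" --pt "2.17 -1.89 0.47 -0.019" --pt "2.17 -1.89 0.47 -0.019" --pt "0 0 0 0" --pt "0 0 0 0"

```text
clock: 7.47
eef_pos: [394.6, -277.1, 119.7]
tcp_rot: [3.142, 0.0, -3.071]
contact_force: [1.1, -0.2, 0.0]
opening: 0.501
```

```bash
python3 -c "
from h import *
plan((395,-276.2,40,3.213))
im,d=grab('top'); save(im[150:330,180:400],'t3.png',3); W=world('top',d); print(pieces(W,(330,460,-520,-100)),pieces(W,(500,640,-260,-80),30))
im,d=grab('side'); save(im[100:300,150:400],'s3.png',3); W=world('side',d); print(pieces(W,(330,460,-520,-100)))
"
```

```text
at [ 394.6 -277.1  119.7] 3.212 t 7.5 F [ 1.1 -0.2  0. ] open 0.5
(395, -276.2, 40, 3.213) N=3 [np.float64(-0.02), np.float64(0.03), np.float64(2.66), np.float64(-0.0)]
[(419.1, -273.9, 46.3, 28, 11, 1.6, 52), (366.1, -277.0, 46.4, 18, 8, 3.6, 27)] [(570.3, -127.9, 75.9, 80, 10, -4.6, 130)]
[(417.2, -379.6, 40.6, 35, 21, -8.6, 37), (397.4, -272.3, 41.6, 80, 18, 4.7, 88)]
```

View pics/t3.png

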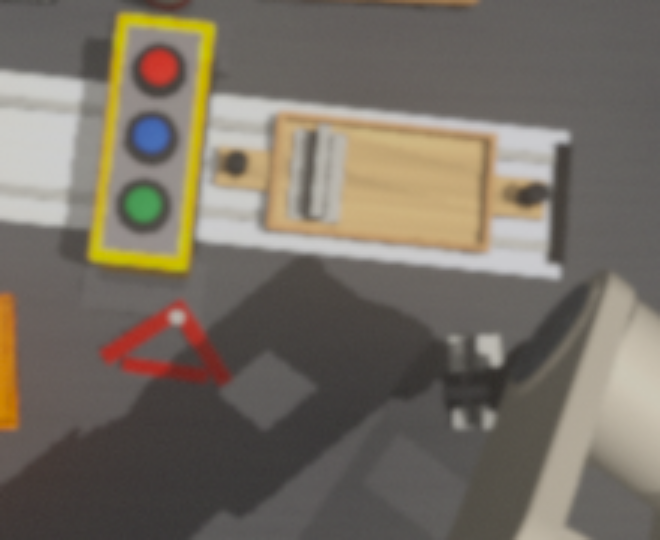

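Piece 1 stands in the carriage at crop px (318,173): z, yaw and position as meant. The gripper is over piece 2. Pick it.

Emit:
drive_tool --pt "0 0.03 2.5 0" --pt "0 0 2.5 0" --pt "0 0 1.7 0" --pt "0 0 1.2 0" --pt "0 0 0 0" --pt "0 0 0 0"

```text
clock: 8.07
eef_pos: [395.9, -275.4, 40.2]
tcp_rot: [3.141, -0.001, -3.067]
contact_force: [0.8, 0.2, 0.0]
opening: 0.501
```

Emit:
drive_tool --pt "0 0 0 0" --pt "0 0 0 0" --pt "0 0 0 0" --pt "0 0 0 0" --pt "0 0 0 0" --pt "0 0 0 0" --jaw 1

```text
clock: 8.57
eef_pos: [396.1, -276.3, 41.3]
tcp_rot: [-3.141, 0.002, -3.069]
contact_force: [1.0, 2.4, 7.3]
opening: 0.106
```

```bash
python3 -c "
from h import *
s=r.sense()['eef_pos']
plan((s[0],s[1],135,3.213),(566.8,-184.4,120,3.064))"
```

```text
at [ 396.1 -276.3   41.3] 3.214 t 8.6 F [1.  2.4 7.3] open 0.11
(np.float64(396.1214035871135), np.float64(-276.34572797188594), 135, 3.213) N=3 [np.float64(-0.0), np.float64(0.0), np.float64(-3.12), np.float64(0.0)]
(566.8, -184.4, 120, 3.064) N=7 [np.float64(-2.45), np.float64(1.3), np.float64(0.21), 0.021]
```

Emit:
drive_tool --pt "0 0 -1.5 0" --pt "0 0 -3.9 0" --pt "0 0 -4 0" --pt "-2.45 1.3 0.21 0.021" --pt "-2.45 1.3 0.21 0.021" --pt "-2.45 1.3 0.21 0.021" --pt "-2.45 1.3 0.21 0.021" --pt "-2.45 1.3 0.21 0.021" --pt "-2.45 1.3 0.21 0.021" --pt "-2.45 1.3 0.21 0.021" --pt "0 0 0 0" --pt "0 0 0 0"

```text
clock: 9.57
eef_pos: [566.2, -182.5, 119.0]
tcp_rot: [3.141, -0.001, 3.07]
contact_force: [-0.6, -0.4, -5.0]
opening: 0.108
```

```bash
python3 -c "
from h import *
plan((566.8,-185.4,72,3.064))
im,d=grab('top'); W=world('top',d); print(pieces(W,(330,460,-520,-100)),pieces(W,(500,640,-260,-80),30))
"
```

```text
at [ 566.2 -182.5  119. ] 3.07 t 9.6 F [-0.6 -0.4 -5. ] open 0.11
(566.8, -185.4, 72, 3.064) N=2 [np.float64(-0.04), np.float64(-0.14), np.float64(2.35), np.float64(0.003)]
[(395.8, -376.4, 45.8, 79, 12, -13.4, 153)] [(570.7, -127.9, 76.1, 81, 10, -4.4, 116)]
```

Emit:
drive_tool --pt "-0.04 -0.14 2.0 0.003" --pt "-0.04 -0.14 1.6 0.003" --pt "0 0 0.7 0" --pt "0 0 0.4 0" --pt "0 0 0.15 0" --pt "0 0 0 0" --pt "0 0 0 0"

```text
clock: 10.2
eef_pos: [566.4, -186.6, 71.8]
tcp_rot: [-3.141, 0.001, 3.061]
contact_force: [0.0, 0.2, -5.5]
opening: 0.111
```

```bash
python3 -c "
from h import *
plan()"
```

```text
at [ 566.4 -186.6   71.8] 3.061 t 10.2 F [ 0.   0.2 -5.5] open 0.11
```

Emit:
drive_tool --pt "0 0 0.1 0" --pt "0 0 0 0" --pt "0 0 0 0"

```text
clock: 10.45
eef_pos: [566.6, -186.6, 71.3]
tcp_rot: [-3.141, 0.001, 3.062]
contact_force: [-4.5, 0.3, 6.2]
opening: 0.105
```

Emit:
drive_tool --pt "0 0 0 0" --pt "0 0 0 0" --pt "0 0 0 0" --pt "0 0 0 0" --pt "0 0 -1 0" --pt "0 0 -2 0" --pt "0 0 -3 0" --pt "0 0 -3 0" --jaw 0.5

```text
clock: 11.12
eef_pos: [565.8, -186.0, 161.1]
tcp_rot: [3.141, -0.002, 3.062]
contact_force: [0.8, 0.5, -0.2]
opening: 0.497
```

```bash
python3 -c "
from h import *
plan((395.8,-376.5,120,2.911),(395.8,-376.5,40,2.911))"
```

```text
at [ 565.8 -186.   161.1] 3.062 t 11.1 F [ 0.8  0.5 -0.2] open 0.5
(395.8, -376.5, 120, 2.911) N=9 [np.float64(1.56), np.float64(-2.37), np.float64(0.46), np.float64(0.017)]
(395.8, -376.5, 40, 2.911) N=3 [np.float64(-0.0), np.float64(0.0), np.float64(2.67), -0.0]
```

Emit:
drive_tool --pt "1.56 -2.37 0.46 0.017" --pt "1.56 -2.37 0.46 0.017" --pt "1.56 -2.37 0.46 0.017" --pt "1.56 -2.37 0.46 0.017" --pt "1.56 -2.37 0.46 0.017" --pt "1.56 -2.37 0.46 0.017" --pt "1.56 -2.37 0.46 0.017" --pt "1.56 -2.37 0.46 0.017" --pt "1.56 -2.37 0.46 0.017" --pt "0 0 0 0" --pt "0 0 0 0"

```text
clock: 12.03
eef_pos: [395.4, -377.2, 119.1]
tcp_rot: [3.142, 0.0, 2.906]
contact_force: [0.8, 0.4, 0.7]
opening: 0.497
```

```bash
python3 -c "
from h import *
plan((395.8,-376.5,40,2.911))
im,d=grab('top'); W=world('top',d); print(pieces(W,(330,460,-520,-100)),pieces(W,(500,640,-260,-80),30))
"
```

```text
at [ 395.4 -377.2  119.1] 2.906 t 12.0 F [0.8 0.4 0.7] open 0.5
(395.8, -376.5, 40, 2.911) N=3 [np.float64(-0.01), np.float64(0.03), np.float64(2.64), np.float64(-0.002)]
[(424.5, -383.0, 45.7, 18, 11, 1.4, 34), (372.1, -370.7, 45.3, 31, 12, -17.4, 64)] [(570.3, -128.1, 76.2, 80, 10, -4.7, 132), (565.1, -186.7, 76.0, 80, 11, -4.5, 133)]
```

Piece 3 is still in place under the jaws; pieces 1 and 2 stand on the carriage.

Emit:
drive_tool --pt "0 0.05 2.5 -0.003" --pt "0 0.03 2.5 0" --pt "0 0 1.7 0" --pt "0 0 1.2 0" --pt "0 0 0 0" --pt "0 0 0 0"

```text
clock: 12.58
eef_pos: [397.0, -375.1, 39.7]
tcp_rot: [3.141, -0.001, 2.913]
contact_force: [-0.1, -0.1, -0.1]
opening: 0.499
```

Emit:
drive_tool --pt "0 0 0 0" --pt "0 0 0 0" --pt "0 0 0 0" --pt "0 0 0 0" --pt "0 0 0 0" --pt "0 0 0 0" --jaw 1

```text
clock: 13.08
eef_pos: [397.2, -376.2, 40.8]
tcp_rot: [-3.141, 0.002, 2.912]
contact_force: [1.1, 1.0, 7.2]
opening: 0.103
```

```bash
python3 -c "
from h import *
s=r.sense()['eef_pos']
plan((s[0],s[1],145,2.911),(561.5,-244,125,3.064))"
```

```text
at [ 397.2 -376.2   40.8] 2.912 t 13.1 F [1.1 1.  7.2] open 0.1
(np.float64(397.1591611068388), np.float64(-376.16310391157623), 145, 2.911) N=4 [np.float64(-0.0), np.float64(0.0), np.float64(-2.6), np.float64(0.0)]
(561.5, -244, 125, 3.064) N=7 [np.float64(-2.01), np.float64(2.25), np.float64(0.29), -0.022]
```

Emit:
drive_tool --pt "0 0 -1.5 0" --pt "0 0 -2.9 0" --pt "0 0 -3 0" --pt "0 0 -3 0" --pt "-2.01 2.25 0.29 -0.022" --pt "-2.01 2.25 0.29 -0.022" --pt "-2.01 2.25 0.29 -0.022" --pt "-2.01 2.25 0.29 -0.022" --pt "-2.01 2.25 0.29 -0.022" --pt "-2.01 2.25 0.29 -0.022" --pt "-2.01 2.25 0.29 -0.022" --pt "0 0 0 0"

```text
clock: 14.08
eef_pos: [563.8, -239.8, 122.8]
tcp_rot: [3.14, 0.001, 3.069]
contact_force: [-0.4, -0.7, -4.3]
opening: 0.107
```

Emit:
drive_tool --pt "0 0 1.5 0" --pt "0 0 0 0" --pt "0 0 0 0"

```text
clock: 14.33
eef_pos: [559.4, -242.8, 107.4]
tcp_rot: [3.141, -0.003, 3.066]
contact_force: [0.5, 0.3, -5.3]
opening: 0.106
```

```bash
python3 -c "
from h import *
plan((561.5,-244.3,71,3.064))
im,d=grab('top'); W=world('top',d); print(pieces(W,(500,640,-260,-80),30))
"
```

```text
at [ 559.4 -242.8  107.4] 3.066 t 14.3 F [ 0.5  0.3 -5.3] open 0.11
(561.5, -244.3, 71, 3.064) N=2 [np.float64(-0.11), np.float64(-0.07), np.float64(1.82), np.float64(0.001)]
[(570.5, -128.0, 76.0, 80, 10, -4.2, 128), (565.2, -186.6, 76.5, 79, 11, -5.0, 131)]
```

Emit:
drive_tool --pt "-0.11 -0.07 1.5 0" --pt "-0.08 -0.07 1.2 0" --pt "0 0 0.6 0" --pt "0 0 0.25 0" --pt "0 0 0.1 0" --pt "0 0 0 0" --pt "0 0 0 0"

```text
clock: 14.97
eef_pos: [562.8, -244.9, 72.3]
tcp_rot: [-3.141, 0.001, 3.066]
contact_force: [-0.3, 0.5, -4.9]
opening: 0.111
```

```bash
python3 -c "
from h import *
plan()"
```

```text
at [ 562.8 -244.9   72.3] 3.066 t 15.0 F [-0.3  0.5 -4.9] open 0.11
```

Emit:
drive_tool --pt "0 0 0.1 0" --pt "0 0 0.06 0" --pt "0 0 0 0"

```text
clock: 15.22
eef_pos: [562.9, -244.9, 70.9]
tcp_rot: [-3.141, 0.001, 3.066]
contact_force: [-0.1, 0.3, -1.3]
opening: 0.102
```

Emit:
drive_tool --pt "0 0 0 0" --pt "0 0 0 0" --pt "0 0 0 0" --pt "0 0 0 0" --pt "0 0 -1 0" --pt "0 0 -3 0" --pt "0 0 -4 0" --pt "0 0 -4 0" --pt "0 0 -4 0" --jaw 0.5

```text
clock: 15.97
eef_pos: [562.2, -244.6, 232.7]
tcp_rot: [3.142, -0.0, 3.066]
contact_force: [0.4, 0.1, 0.4]
opening: 0.498
```

```bash
python3 -c "
from h import *
plan((527,16.8,220,3.064))"
```

```text
at [ 562.2 -244.6  232.7] 3.066 t 16.0 F [0.4 0.1 0.4] open 0.5
(527, 16.8, 220, 3.064) N=9 [np.float64(0.61), np.float64(2.87), np.float64(0.14), np.float64(0.0)]
```

Emit:
drive_tool --pt "0.61 2.87 0.14 0" --pt "0.61 2.87 0.14 0" --pt "0.61 2.87 0.14 0" --pt "0.61 2.87 0.14 0" --pt "0.61 2.87 0.14 0" --pt "0.61 2.87 0.14 0" --pt "0.61 2.87 0.14 0" --pt "0.61 2.87 0.14 0" --pt "0.61 2.87 0.14 0" --pt "0 0 0 0" --pt "0 0 0 0" --jaw 1

```text
clock: 16.88
eef_pos: [527.2, 18.2, 218.4]
tcp_rot: [3.142, 0.001, 3.068]
contact_force: [-0.6, -0.1, 0.0]
opening: -0.003
```

```bash
python3 -c "
from h import *
plan((527,16.8,190,3.064))
im,d=grab('top'); save(im[130:330,180:400],'t4.png',3); W=world('top',d); print(pieces(W,(500,640,-280,-80),30))
im,d=grab('side'); save(im[100:300,150:400],'s4.png',3); 
"
```

```text
at [527.2  18.2 218.4] 3.068 t 16.9 F [-0.6 -0.1  0. ] open -0.0
(527, 16.8, 190, 3.064) N=1 [np.float64(0.01), np.float64(-0.14), np.float64(2.84), np.float64(0.004)]
[(570.5, -128.0, 75.5, 81, 10, -4.4, 131), (565.6, -186.8, 75.8, 79, 11, -4.5, 134), (561.3, -244.8, 75.7, 80, 11, -4.2, 141)]
```

View pics/s4.png

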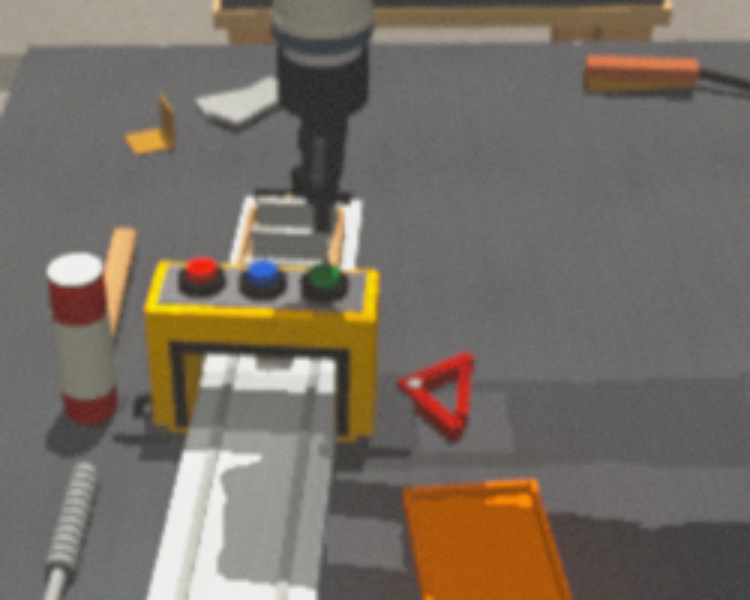

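All three pieces stand on the carriage; the closed fingertips are above the green key (325,280). Press in small steps, watching the force.

Emit:
drive_tool --pt "0 -0.1 1.8 0" --pt "0 0 1.0 0" --pt "0 0 0.5 0" --pt "0 0 0.4 0" --pt "0 0 0 0" --pt "0 0 0 0"

```text
clock: 17.48
eef_pos: [527.4, 15.6, 180.8]
tcp_rot: [-3.142, -0.0, 3.065]
contact_force: [0.7, -0.2, 0.8]
opening: -0.001
```

Emit:
drive_tool --pt "0 0 0.3 0" --pt "0 0 0 0" --pt "0 0 0 0"

```text
clock: 17.73
eef_pos: [527.8, 15.8, 178.1]
tcp_rot: [-3.141, 0.001, 3.066]
contact_force: [0.2, -1.7, 2.0]
opening: 0.001
```

Emit:
drive_tool --pt "0 0 0.3 0" --pt "0 0 0 0" --pt "0 0 0 0"

```text
clock: 17.98
eef_pos: [527.8, 15.9, 174.9]
tcp_rot: [-3.142, 0.001, 3.066]
contact_force: [1.0, -2.5, 4.7]
opening: 0.0
```

Emit:
drive_tool --pt "0 0 0.12 0" --pt "0 0 0 0" --pt "0 0 0 0"

```text
clock: 18.23
eef_pos: [527.8, 15.9, 174.0]
tcp_rot: [-3.142, 0.001, 3.066]
contact_force: [0.4, -2.6, 7.0]
opening: -0.001
```

Emit:
drive_tool --pt "0 0 -1.5 0" --pt "0 0 -2.0 0" --pt "0 0 0 0" --pt "0 0 0 0"

```text
clock: 18.57
eef_pos: [527.5, 16.1, 208.9]
tcp_rot: [3.141, 0.001, 3.066]
contact_force: [0.4, -0.4, -0.4]
opening: -0.001
```

```bash
python3 -c "
from h import *
plan((582,12.5,205,3.064),(582,12.5,174,3.064))"
```

```text
at [527.5  16.1 208.9] 3.066 t 18.6 F [ 0.4 -0.4 -0.4] open -0.0
(582, 12.5, 205, 3.064) N=2 [np.float64(-2.73), np.float64(0.03), np.float64(0.19), np.float64(0.001)]
(582, 12.5, 174, 3.064) N=1 [np.float64(-0.0), np.float64(0.0), np.float64(3.1), -0.0]
```

Emit:
drive_tool --pt "-2.73 0.03 0.19 0" --pt "-2.73 0.03 0.19 0" --pt "0 0 0 0" --pt "0 0 1.5 0" --pt "0 0 0.8 0" --pt "0 0 0.3 0" --pt "0 0 0.3 0" --pt "0 0 0.2 0" --pt "0 0 0 0" --pt "0 0 0 0"

```text
clock: 19.4
eef_pos: [581.1, 12.4, 174.2]
tcp_rot: [-3.142, -0.001, 3.066]
contact_force: [-2.8, -0.1, 4.3]
opening: -0.001
```

Emit:
drive_tool --pt "0 0 0.1 0" --pt "0 0 0 0" --pt "0 0 0 0"

```text
clock: 19.65
eef_pos: [581.2, 12.4, 173.9]
tcp_rot: [-3.142, -0.0, 3.066]
contact_force: [-6.7, -0.8, 13.1]
opening: -0.003
```

Emit:
drive_tool --pt "0 0 -2 0" --pt "0 0 -3 0" --pt "0 0 0 0"

```text
clock: 19.9
eef_pos: [584.3, 12.5, 227.7]
tcp_rot: [3.141, 0.007, 3.066]
contact_force: [1.7, 0.4, 0.7]
opening: -0.001
```

```bash
python3 -c "
from h import *
plan((556.2,-313,170,1.493))
im,d=grab('top');W=world('top',d); H,S,V=mask_keys(im)
for y0,y1 in((-100,-30),(-345,-285)):
  m=(W[...,2]>64)&(W[...,2]<84)&(V<90)&(W[...,0]>530)&(W[...,0]<600)&(W[...,1]>y0)&(W[...,1]<y1)
  print(m.sum(),np.median(W[m],0).round(1),W[m].min(0).round(),W[m].max(0).round())
print(pieces(W,(500,640,-280,-80),30))
"
```

```text
at [584.3  12.5 227.7] 3.066 t 19.9 F [1.7 0.4 0.7] open -0.0
(556.2, -313, 170, 1.493) N=15 [np.float64(-1.6), np.float64(-1.81), np.float64(0.38), np.float64(0.105)]
  return _methods._mean(a, axis=axis, dtype=dtype,
  ret = um.true_divide(
Traceback (most recent call last):
ValueError: zero-size array to reduction operation minimum which has no identity
```

Emit:
drive_tool --pt "-1.6 -1.81 0.0 0.105" --pt "-1.6 -1.81 0.0 0.105" --pt "-1.6 -1.81 0.0 0.105" --pt "-1.6 -1.81 0.0 0.105" --pt "-1.6 -1.81 0.38 0.105" --pt "-1.6 -1.81 0.38 0.105" --pt "-1.6 -1.81 0.38 0.105" --pt "-1.6 -1.81 0.38 0.105" --pt "-1.6 -1.81 0.38 0.105" --pt "-1.6 -1.81 0.38 0.105" --pt "-1.6 -1.81 0.38 0.105" --pt "-1.6 -1.81 0.38 0.105" --jaw 0.4

```text
clock: 20.95
eef_pos: [600.3, -259.2, 191.0]
tcp_rot: [-3.141, -0.0, 1.801]
contact_force: [0.7, 0.1, 0.3]
opening: 0.6
```

Emit:
drive_tool --pt "-1.6 -1.81 0.6 0.105" --pt "-1.6 -1.81 0.6 0.105" --pt "-1.6 -1.81 0.6 0.105" --pt "0 0 0 0" --pt "0 0 0 0"

```text
clock: 21.37
eef_pos: [552.2, -313.0, 173.2]
tcp_rot: [-3.14, -0.001, 1.49]
contact_force: [0.5, -0.7, 0.4]
opening: 0.6
```

```bash
python3 -c "
from h import *
im,d=grab('top');W=world('top',d); H,S,V=mask_keys(im)
for y0,y1 in((-100,-30),(-345,-285)):
  m=(W[...,2]>64)&(W[...,2]<84)&(V<90)&(W[...,0]>530)&(W[...,0]<600)&(W[...,1]>y0)&(W[...,1]<y1)
  print(m.sum(),np.median(W[m],0).round(1))
print(pieces(W,(500,640,-280,-80),30))
plan((556,-313,110,1.493),(556,-313,60,1.493))
"
```

```text
30 [573.9 -56.   73.9]
40 [ 556.  -313.4   74.1]
[(570.4, -127.9, 76.2, 80, 10, -4.3, 131), (565.7, -186.9, 76.0, 79, 11, -4.8, 133), (561.9, -245.0, 76.1, 79, 11, -4.7, 146)]
at [ 553.2 -312.5  173.7] 1.492 t 21.4 F [-0.4  0.4 -0.6] open 0.6
(556, -313, 110, 1.493) N=2 [np.float64(-0.01), np.float64(0.14), np.float64(3.19), np.float64(-0.001)]
(556, -313, 60, 1.493) N=2 [np.float64(0.0), np.float64(0.0), np.float64(2.5), -0.0]
```

Emit:
drive_tool --pt "0 0.14 3.0 0" --pt "0 0.14 3.0 0" --pt "0 0 2.2 0" --pt "0 0 1.7 0" --pt "0 0 1.4 0" --pt "0 0 0 0" --pt "0 0 0 0"

```text
clock: 22.0
eef_pos: [556.6, -312.2, 61.0]
tcp_rot: [-3.141, -0.0, 1.492]
contact_force: [-0.3, 0.4, 0.7]
opening: 0.597
```

Emit:
drive_tool --pt "0 0 0 0" --pt "0 0 0 0" --pt "0 0 0 0" --pt "0 0 0 0" --pt "0 0 0 0" --pt "0 0 0 0" --jaw 1 --force 30

```text
clock: 22.5
eef_pos: [556.8, -313.2, 62.8]
tcp_rot: [3.14, 0.001, 1.491]
contact_force: [-1.9, 1.6, 6.6]
opening: 0.218
```

Emit:
drive_tool --pt "0.3 0 0 0" --pt "0.6 0 0 0" --pt "0.9 0 0 0" --pt "1.1 0 0 0" --pt "1.1 0 0 0" --pt "1.1 0 0 0" --pt "1.1 0 0 0" --pt "1.1 0 0 0" --pt "1.1 0 0 0" --pt "1.1 0 0 0" --pt "1.1 0 0 0" --pt "1.1 0 0 0"

```text
clock: 23.5
eef_pos: [565.8, -196.5, 62.8]
tcp_rot: [3.141, 0.001, 1.491]
contact_force: [-4.0, -3.2, 7.2]
opening: 0.223
```

Emit:
drive_tool --pt "1.1 0 0 0" --pt "1.1 0 0 0" --pt "1.1 0 0 0" --pt "1.1 0 0 0" --pt "1.1 0 0 0" --pt "0.9 0 0 0" --pt "0.6 0 0 0" --pt "0.4 0 0 0" --pt "0.2 0 0 0" --pt "0 0 0 0" --pt "0 0 0 0"

```text
clock: 24.42
eef_pos: [571.7, -120.2, 62.7]
tcp_rot: [3.141, -0.0, 1.491]
contact_force: [-3.9, 2.0, 10.9]
opening: 0.222
```

```bash
python3 -c "
from h import *
plan()
im,d=grab('top'); save(im[130:330,60:400],'t5.png',2.2)
im,d=grab('side'); save(im[100:300,150:400],'s5.png',3); 
"
```

```text
at [ 571.7 -120.2   62.7] 1.491 t 24.4 F [-3.9  2.  10.9] open 0.22
```

View pics/s5.png

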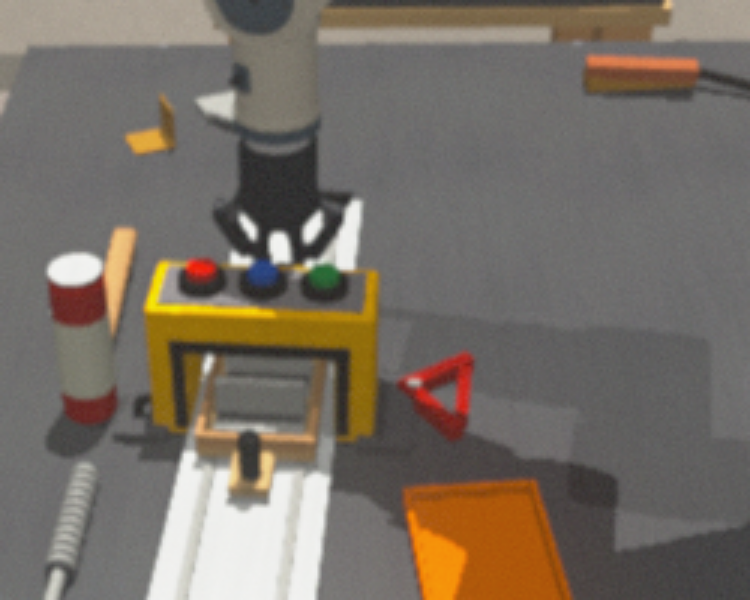

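Carriage is in the tunnel (front knob at crop (250,455)). Change over to the front knob.

Emit:
drive_tool --pt "0 0 0 0" --pt "0 0 0 0" --pt "0 0 0 0" --pt "0 0 0 0" --pt "0 0 -1.5 0" --pt "0 0 -4 0" --pt "0 0 -4 0" --pt "0 0 -4 0" --pt "0 0 -4 0" --pt "0 0 0 0" --jaw 0.4

```text
clock: 25.35
eef_pos: [575.7, -121.3, 244.6]
tcp_rot: [3.13, 0.002, 1.491]
contact_force: [1.5, -0.6, 1.2]
opening: 0.602
```

Emit:
drive_tool --pt "3.25 0 0 0" --pt "3.25 0 0 0" --pt "3.25 0 0 0" --pt "3.25 0 0 0" --pt "3.25 0 0 0" --pt "3.25 0 0 0" --pt "3.25 0 0 0" --pt "3.25 0 0 0" --pt "0 0 0 0" --pt "0 0 0 0"

```text
clock: 26.18
eef_pos: [592.4, 140.2, 235.8]
tcp_rot: [-3.141, 0.0, 1.494]
contact_force: [-0.3, 0.1, 0.0]
opening: 0.6
```

```bash
python3 -c "
from h import *
im,d=grab('top');W=world('top',d); H,S,V=mask_keys(im); save(im[130:330,60:400],'t6.png',2.2)
im2,d2=grab('side');W2=world('side',d2); V2=mask_keys(im2)[2]
for w,v in((W,V),(W2,V2)):
 for x,y in((592,139),(572,-120)):
  m=(w[...,2]>64)&(w[...,2]<84)&(v<90)&(abs(w[...,0]-x)<35)&(abs(w[...,1]-y)<30)
  print(m.sum(),np.median(w[m],0).round(1) if m.sum() else 0)
plan((592,139,120,1.493),(592,139,61,1.493))
"
```

```text
11 [589.4 128.9  72.2]
32 [ 568.6 -121.    73.5]
36 [593.3 144.6  70.8]
0 0
at [592.3 138.3 235.9] 1.491 t 26.3 F [ 0.4 -1.1 -0.1] open 0.6
(592, 139, 120, 1.493) N=4 [np.float64(0.02), np.float64(-0.01), np.float64(2.9), np.float64(-0.0)]
(592, 139, 61, 1.493) N=2 [np.float64(0.0), np.float64(0.0), np.float64(2.95), -0.0]
```

Emit:
drive_tool --pt "0 0 3.0 0" --pt "0 0 3.5 0" --pt "0 0 3.5 0" --pt "0 0 3.0 0" --pt "0 0 2.2 0" --pt "0 0 1.6 0" --pt "0 0 0.6 0" --pt "0 0 0 0" --pt "0 0 0 0"

```text
clock: 27.03
eef_pos: [592.9, 138.0, 62.8]
tcp_rot: [3.141, -0.0, 1.49]
contact_force: [0.6, -0.5, 0.1]
opening: 0.599
```

Emit:
drive_tool --pt "0 0 0 0" --pt "0 0 0 0" --pt "0 0 0 0" --pt "0 0 0 0" --pt "0 0 0 0" --pt "0 0 0 0" --jaw 1 --force 30

```text
clock: 27.53
eef_pos: [591.6, 138.8, 63.6]
tcp_rot: [-3.14, 0.0, 1.491]
contact_force: [-6.1, -0.9, 9.4]
opening: 0.225
```

Emit:
drive_tool --pt "0.3 0 0 0" --pt "0.6 0 0 0" --pt "0.9 0 0 0" --pt "1.1 0 0 0" --pt "1.1 0 0 0" --pt "1.1 0 0 0" --pt "1.1 0 0 0" --pt "1.1 0 0 0" --pt "1.1 0 0 0" --pt "1.1 0 0 0" --pt "1.1 0 0 0" --pt "1.1 0 0 0"

```text
clock: 28.53
eef_pos: [600.6, 255.5, 63.6]
tcp_rot: [-3.14, 0.001, 1.491]
contact_force: [-6.9, -2.5, 9.5]
opening: 0.225
```

Emit:
drive_tool --pt "1.1 0 0 0" --pt "1.1 0 0 0" --pt "1.1 0 0 0" --pt "1.1 0 0 0" --pt "1.1 0 0 0" --pt "1.1 0 0 0" --pt "0.9 0 0 0" --pt "0.6 0 0 0" --pt "0.3 0 0 0" --pt "0.2 0 0 0" --pt "0 0 0 0" --pt "0 0 0 0"

```text
clock: 29.53
eef_pos: [607.3, 341.8, 63.6]
tcp_rot: [-3.14, -0.0, 1.491]
contact_force: [-8.5, 1.7, 7.6]
opening: 0.22
```

Emit:
drive_tool --pt "0.2 0 0 0" --pt "0.2 0 0 0" --pt "0 0 0 0" --pt "0 0 0 0"

```text
clock: 29.87
eef_pos: [607.6, 345.4, 63.6]
tcp_rot: [-3.139, 0.0, 1.491]
contact_force: [-8.2, -0.1, 8.8]
opening: 0.223
```

Emit:
drive_tool --pt "0.15 0 0 0" --pt "0.15 0 0 0" --pt "0.1 0 0 0" --pt "0 0 0 0" --pt "0 0 0 0"

```text
clock: 30.28
eef_pos: [607.9, 349.2, 63.6]
tcp_rot: [-3.139, 0.001, 1.491]
contact_force: [-7.8, -0.6, 8.4]
opening: 0.22
```

Emit:
drive_tool --pt "0.15 0 0 0" --pt "0.15 0 0 0" --pt "0 0 0 0" --pt "0 0 0 0"

```text
clock: 30.62
eef_pos: [608.1, 352.2, 63.6]
tcp_rot: [-3.139, 0.0, 1.491]
contact_force: [-7.9, -0.8, 8.6]
opening: 0.221
```

Emit:
drive_tool --pt "0.15 0 0 0" --pt "0.15 0 0 0" --pt "0 0 0 0" --pt "0 0 0 0"

```text
clock: 30.95
eef_pos: [608.3, 355.0, 63.6]
tcp_rot: [-3.139, 0.001, 1.491]
contact_force: [-7.9, -2.1, 8.3]
opening: 0.22
```

```bash
python3 -c "
from h import *
plan()
im,d=grab('top');W=world('top',d); H,S,V=mask_keys(im); save(im[130:330,60:400],'t7.png',2.2)
print(pieces(W,(500,680,80,330),30))
m=(W[...,2]>64)&(W[...,2]<84)&(V<90)&(abs(W[...,0]-588)<35)&(abs(W[...,1]-93)<30)
print(m.sum(),np.median(W[m],0).round(1) if m.sum() else 0)
"
```

```text
at [608.3 355.   63.6] 1.491 t 30.9 F [-7.9 -2.1  8.3] open 0.22
[(601.8, 280.8, 75.3, 80, 12, -4.3, 158), (596.5, 222.0, 75.6, 79, 11, -3.9, 150), (592.3, 163.3, 75.8, 80, 10, -3.6, 145), (588.1, 92.0, 73.6, 17, 16, 90.0, 46)]
30 [585.4  92.6  73.7]
```

View pics/t7.png

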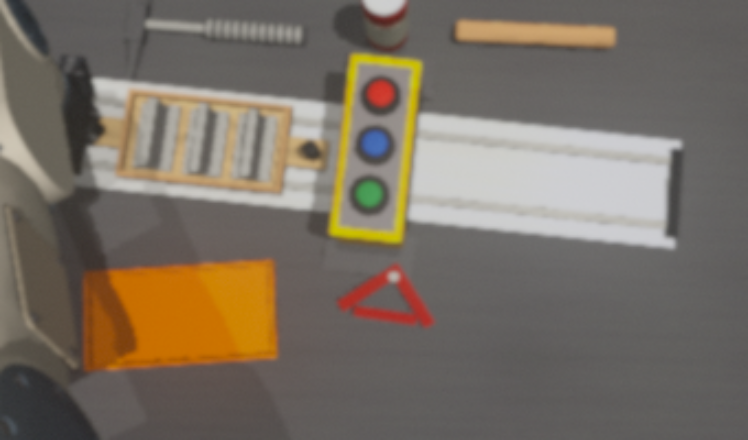

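Carriage with three standing pieces at the far end (crop: pieces at 157/207/257,140). Press once more against the stop.

Emit:
drive_tool --pt "0.15 0 0 0" --pt "0.15 0 0 0" --pt "0 0 0 0" --pt "0 0 0 0"

```text
clock: 31.33
eef_pos: [608.3, 355.2, 63.5]
tcp_rot: [-3.138, 0.005, 1.491]
contact_force: [-8.8, -14.2, 14.7]
opening: 0.219
```

Emit:
drive_tool --pt "0.15 0 0 0" --pt "0.15 0 0 0" --pt "0 0 0 0" --pt "0 0 0 0"

```text
clock: 31.67
eef_pos: [608.3, 355.4, 63.4]
tcp_rot: [-3.137, 0.01, 1.492]
contact_force: [-8.9, -25.1, 18.8]
opening: 0.224
```

Emit:
drive_tool --pt "-0.4 0 0 0" --pt "0 0 0 0" --pt "0 0 0 0"

```text
clock: 31.92
eef_pos: [608.3, 355.2, 63.5]
tcp_rot: [-3.138, 0.003, 1.491]
contact_force: [-8.1, -9.5, 11.3]
opening: 0.224
```

Emit:
drive_tool --pt "0 0 0 0" --pt "0 0 0 0" --pt "0 0 0 0" --pt "0 0 0 0" --pt "0 0 -1.5 0" --pt "0 0 -4 0" --pt "0 0 -4 0" --pt "0 0 -4 0" --pt "0 0 -3 0" --pt "0 0 0 0" --jaw 0.4

```text
clock: 32.75
eef_pos: [613.1, 359.0, 236.8]
tcp_rot: [3.131, -0.007, 1.491]
contact_force: [1.3, 0.6, -0.0]
opening: 0.599
```

```bash
python3 -c "
from h import *
plan((637,8.3,220,1.493),(637,8.3,190,1.493))
"
```

```text
at [613.1 359.  236.8] 1.491 t 32.8 F [ 1.3  0.6 -0. ] open 0.6
(637, 8.3, 220, 1.493) N=11 [np.float64(-3.16), np.float64(0.47), np.float64(0.15), np.float64(-0.0)]
(637, 8.3, 190, 1.493) N=1 [np.float64(0.0), np.float64(0.0), np.float64(3.0), -0.0]
```

Emit:
drive_tool --pt "-3.16 0.47 0.15 0" --pt "-3.16 0.47 0.15 0" --pt "-3.16 0.47 0.15 0" --pt "-3.16 0.47 0.15 0" --pt "-3.16 0.47 0.15 0" --pt "-3.16 0.47 0.15 0" --pt "-3.16 0.47 0.15 0" --pt "-3.16 0.47 0.15 0" --pt "-3.16 0.47 0.15 0" --pt "-3.16 0.47 0.15 0" --pt "-3.16 0.47 0.15 0" --pt "0 0 0 0" --jaw 1

```text
clock: 33.75
eef_pos: [633.9, 1.5, 211.4]
tcp_rot: [3.141, 0.002, 1.488]
contact_force: [0.6, 0.2, 0.5]
opening: 0.002
```

Emit:
drive_tool --pt "0 0 0 0" --pt "0 0 0 0"

```text
clock: 33.92
eef_pos: [633.8, 6.6, 211.4]
tcp_rot: [3.141, -0.0, 1.49]
contact_force: [0.8, 0.4, 0.5]
opening: -0.002
```

```bash
python3 -c "
from h import *
im,d=grab('top');W=world('top',d); print(pieces(W,(500,680,80,330),30))
plan((637,8.3,180,1.493))
"
```

```text
[(608.1, 262.1, 75.8, 79, 11, -5.3, 152), (596.4, 215.6, 75.7, 80, 11, -6.5, 152)]
at [633.8   7.2 211.3] 1.491 t 34.0 F [ 0.   0.  -0.6] open -0.0
(637, 8.3, 180, 1.493) N=1 [np.float64(0.13), np.float64(0.31), np.float64(3.13), np.float64(-0.002)]
```

```bash
python3 -c "
from h import *
im,d=grab('top'); save(im[130:330,60:400],'t8.png',2.2)
"
```

```text
(no output)
```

View pics/t8.png

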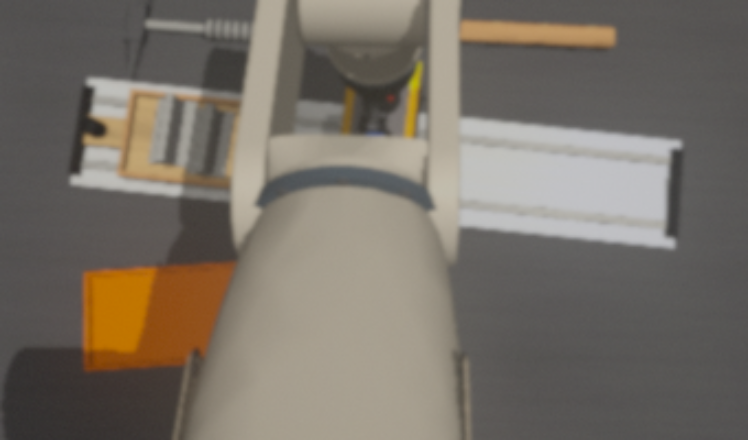

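Piece 1 was shoved against piece 2 (crop 175/208,130); both stand; the third is hidden by the arm. The carriage is at the stop, so press red.

Emit:
drive_tool --pt "0.13 0.31 1.5 0" --pt "0 0 0.9 0" --pt "0 0 0.5 0" --pt "0 0 0.3 0" --pt "0 0 0.3 0" --pt "0 0 0.2 0" --pt "0 0 0 0" --pt "0 0 0 0"

```text
clock: 34.68
eef_pos: [636.9, 7.8, 174.4]
tcp_rot: [3.141, -0.0, 1.491]
contact_force: [-1.3, 2.1, 4.0]
opening: 0.001
```

Emit:
drive_tool --pt "0 0 0.1 0" --pt "0 0 0 0" --pt "0 0 0 0"

```text
clock: 34.93
eef_pos: [637.1, 7.7, 174.0]
tcp_rot: [3.141, -0.0, 1.491]
contact_force: [-4.0, 1.9, 9.9]
opening: 0.001
```

Emit:
drive_tool --pt "0 0 -2 0" --pt "0 0 -3 0" --pt "0 0 -1.5 0" --pt "0 0 0 0"

```text
clock: 35.27
eef_pos: [639.2, 7.3, 241.9]
tcp_rot: [3.135, -0.0, 1.491]
contact_force: [0.1, 0.3, 0.7]
opening: 0.001
```

```bash
python3 -c "
from h import *
plan((440,310,235,3.05))
"
```

```text
at [639.2   7.3 241.9] 1.491 t 35.3 F [0.1 0.3 0.7] open 0.0
(440, 310, 235, 3.05) N=15 [np.float64(2.67), np.float64(0.18), np.float64(0.05), np.float64(-0.104)]
```

Emit:
drive_tool --pt "2.67 0.18 0.05 -0.104" --pt "2.67 0.18 0.05 -0.104" --pt "2.67 0.18 0.05 -0.104" --pt "2.67 0.18 0.05 -0.104" --pt "2.67 0.18 0.05 -0.104" --pt "2.67 0.18 0.05 -0.104" --pt "2.67 0.18 0.05 -0.104" --pt "2.67 0.18 0.05 -0.104" --pt "2.67 0.18 0.05 -0.104" --pt "2.67 0.18 0.05 -0.104" --pt "2.67 0.18 0.05 -0.104" --pt "2.67 0.18 0.05 -0.104" --jaw 0.6

```text
clock: 36.27
eef_pos: [512.0, 282.4, 230.7]
tcp_rot: [-3.141, -0.0, 2.744]
contact_force: [-0.2, 0.1, 0.1]
opening: 0.401
```

Emit:
drive_tool --pt "2.67 0.18 0.05 -0.104" --pt "2.67 0.18 0.05 -0.104" --pt "2.67 0.18 0.05 -0.104" --pt "0 0 0 0" --pt "0 0 0 0"

```text
clock: 36.68
eef_pos: [437.2, 310.3, 229.7]
tcp_rot: [-3.141, -0.0, 3.052]
contact_force: [0.8, 0.7, -0.1]
opening: 0.4
```

```bash
python3 -c "
from h import *
plan()
im,d=grab('top');W=world('top',d); print(pieces(W,(500,680,80,330),30)); save(im[150:330,60:280],'t9.png',3)
"
```

```text
at [437.2 310.3 229.7] 3.052 t 36.7 F [ 0.8  0.7 -0.1] open 0.4
[(608.2, 261.8, 75.4, 80, 11, -5.4, 152), (596.8, 215.4, 75.7, 79, 11, -5.8, 148), (592.5, 161.7, 75.6, 80, 11, -4.5, 144), (588.0, 91.1, 73.2, 19, 17, 29.7, 48)]
```

View pics/t9.png

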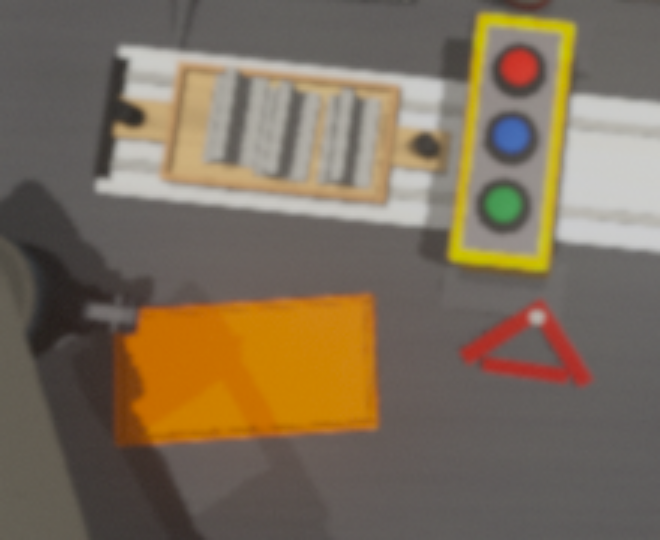

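All three stand on the carriage (crop 235/290/352 at y≈130); none fell. Now pick piece 1.

```bash
python3 -c "
from h import *
plan((608,261.8,130,3.047),(608,261.8,70,3.047))
"
```

```text
at [438.3 310.2 230. ] 3.05 t 36.7 F [ 0.7 -0.3 -0.3] open 0.4
(608, 261.8, 130, 3.047) N=7 [np.float64(-2.48), np.float64(-0.46), np.float64(1.43), np.float64(0.0)]
(608, 261.8, 70, 3.047) N=2 [np.float64(-0.0), np.float64(0.0), np.float64(3.0), -0.0]
```

Emit:
drive_tool --pt "-2.48 -0.46 1.43 0" --pt "-2.48 -0.46 1.43 0" --pt "-2.48 -0.46 1.43 0" --pt "-2.48 -0.46 1.43 0" --pt "-2.48 -0.46 1.43 0" --pt "-2.48 -0.46 1.43 0" --pt "-2.48 -0.46 1.43 0" --pt "0 0 0 0" --pt "0 0 0 0" --pt "0 0 0 0" --jaw 0.65 --force 40

```text
clock: 37.57
eef_pos: [608.3, 261.8, 129.7]
tcp_rot: [-3.141, -0.001, 3.049]
contact_force: [0.3, -0.1, -0.1]
opening: 0.351
```

```bash
python3 -c "
from h import *
plan((608,261.8,70,3.047))
"
```

```text
at [608.3 261.8 129.7] 3.049 t 37.6 F [ 0.3 -0.1 -0.1] open 0.35
(608, 261.8, 70, 3.047) N=2 [np.float64(0.02), np.float64(-0.0), np.float64(2.99), np.float64(0.001)]
```

Emit:
drive_tool --pt "0 0 2.5 0" --pt "0 0 1.8 0" --pt "0 0 1.0 0" --pt "0 0 0.7 0" --pt "0 0 0 0" --pt "0 0 0 0"

```text
clock: 38.07
eef_pos: [608.3, 262.7, 70.8]
tcp_rot: [3.141, 0.0, 3.051]
contact_force: [1.0, 0.6, -0.6]
opening: 0.349
```

Emit:
drive_tool --pt "0 0 0 0" --pt "0 0 0 0" --pt "0 0 0 0" --pt "0 0 0 0" --pt "0 0 0 0" --pt "0 0 0 0" --jaw 1

```text
clock: 38.57
eef_pos: [608.9, 262.8, 71.5]
tcp_rot: [3.141, 0.002, 3.051]
contact_force: [-0.9, -0.1, 7.1]
opening: 0.11
```

```bash
python3 -c "
from h import *
s=r.sense()['eef_pos']
plan((s[0],s[1],150,3.049),(386.5,304,110,3.232))
"
```

```text
at [608.9 262.8  71.5] 3.051 t 38.6 F [-0.9 -0.1  7.1] open 0.11
(np.float64(608.9269548776588), np.float64(262.7723614816084), 150, 3.049) N=3 [np.float64(-0.0), np.float64(0.0), np.float64(-2.62), np.float64(0.001)]
(386.5, 304, 110, 3.232) N=8 [np.float64(2.79), np.float64(0.48), np.float64(0.5), -0.023]
```

Emit:
drive_tool --pt "0 0 -1.2 0" --pt "0 0 -3.2 0" --pt "0 0 -3.5 0" --pt "2.79 0.48 0.5 -0.023" --pt "2.79 0.48 0.5 -0.023" --pt "2.79 0.48 0.5 -0.023" --pt "2.79 0.48 0.5 -0.023" --pt "2.79 0.48 0.5 -0.023" --pt "2.79 0.48 0.5 -0.023" --pt "2.79 0.48 0.5 -0.023" --pt "2.79 0.48 0.5 -0.023" --pt "0 0 0 0"

```text
clock: 39.57
eef_pos: [379.7, 301.2, 108.0]
tcp_rot: [-3.138, -0.007, -3.046]
contact_force: [0.4, -0.8, -5.7]
opening: 0.107
```

Emit:
drive_tool --pt "0 0 1.5 0" --pt "0 0 1.5 0" --pt "0 0 0 0" --pt "0 0 0 0"

```text
clock: 39.9
eef_pos: [385.3, 302.6, 79.1]
tcp_rot: [-3.141, -0.002, -3.048]
contact_force: [0.4, -0.0, -4.8]
opening: 0.107
```

```bash
python3 -c "
from h import *
plan((386.5,304,48,3.232))
im,d=grab('top');W=world('top',d);H,S,V=mask_keys(im); print(pieces(W,(500,680,80,330),30))
im,d=grab('side');W=world('side',d);H,S,V=mask_keys(im)
m=(H>8)&(H<22)&(S>200)&(V>90)&(W[...,0]<480)&(W[...,0]>300)&(W[...,1]>100)&(W[...,1]<400)&(W[...,2]>12)&(W[...,2]<26)
print('rim side',m.sum(),cv2.minAreaRect(W[m][:,:2].astype(np.float32)))
"
```

```text
at [385.3 302.6  79.1] 3.235 t 39.9 F [ 0.4 -0.  -4.8] open 0.11
(386.5, 304, 48, 3.232) N=1 [np.float64(-0.13), np.float64(0.13), np.float64(3.11), np.float64(0.003)]
[(596.9, 215.5, 75.9, 80, 11, -6.1, 150), (592.3, 161.7, 75.8, 80, 11, -3.9, 143), (587.7, 90.9, 74.0, 18, 17, 28.7, 46)]
rim side 440 ((394.5052185058594, 246.93682861328125), (115.94283294677734, 228.37289428710938), 5.491484642028809)
```

Emit:
drive_tool --pt "-0.15 0.2 1.5 0.003" --pt "0 0 0.9 0" --pt "0 0 0.5 0" --pt "0 0 0.2 0" --pt "0 0 0 0" --pt "0 0 0 0"

```text
clock: 40.5
eef_pos: [387.1, 305.2, 48.4]
tcp_rot: [-3.142, -0.0, -3.051]
contact_force: [0.1, -0.3, -5.0]
opening: 0.106
```

Emit:
drive_tool --pt "0 0 0.12 0" --pt "0 0 0 0" --pt "0 0 0 0"

```text
clock: 40.75
eef_pos: [387.4, 305.4, 47.5]
tcp_rot: [3.141, 0.001, -3.051]
contact_force: [-0.3, -0.9, 1.8]
opening: 0.104
```

Touched down on the tray floor. Release, rise, go for piece 2.

Emit:
drive_tool --pt "0 0 0 0" --pt "0 0 0 0" --pt "0 0 0 0" --pt "0 0 0 0" --pt "0 0 -1 0" --pt "0 0 -3 0" --pt "0 0 -3.5 0" --pt "0 0 -3 0" --pt "0 0 0 0" --jaw 0.6

```text
clock: 41.5
eef_pos: [389.6, 307.2, 158.0]
tcp_rot: [3.137, 0.007, -3.051]
contact_force: [2.1, 1.0, 0.0]
opening: 0.403
```

```bash
python3 -c "
from h import *
plan((596.6,215.5,135,3.038))
"
```

```text
at [389.6 307.2 158. ] 3.232 t 41.5 F [2.1 1.  0. ] open 0.4
(596.6, 215.5, 135, 3.038) N=8 [np.float64(-2.58), np.float64(-1.16), np.float64(0.29), np.float64(0.024)]
```

Emit:
drive_tool --pt "-2.58 -1.16 0.29 0.024" --pt "-2.58 -1.16 0.29 0.024" --pt "-2.58 -1.16 0.29 0.024" --pt "-2.58 -1.16 0.29 0.024" --pt "-2.58 -1.16 0.29 0.024" --pt "-2.58 -1.16 0.29 0.024" --pt "-2.58 -1.16 0.29 0.024" --pt "-2.58 -1.16 0.29 0.024" --pt "0 0 0 0" --pt "0 0 0 0" --pt "0 0 0 0"

```text
clock: 42.42
eef_pos: [593.0, 213.7, 128.8]
tcp_rot: [-3.141, -0.001, 3.04]
contact_force: [0.3, -0.3, -0.5]
opening: 0.398
```

```bash
python3 -c "
from h import *
plan((596.6,215.5,70.5,3.038))
for n in('top','side'):
  im,d=grab(n);W=world(n,d); print(pieces(W,(500,680,80,330),30),pieces(W,(320,460,120,360),6))
"
```

```text
at [593.  213.7 128.8] 3.04 t 42.4 F [ 0.3 -0.3 -0.5] open 0.4
(596.6, 215.5, 70.5, 3.038) N=2 [np.float64(-0.17), np.float64(0.11), np.float64(2.92), np.float64(0.001)]
[(592.5, 161.8, 75.9, 80, 11, -4.1, 146), (587.9, 91.0, 73.7, 18, 17, 29.6, 47)] []
[(627.3, 163.4, 72.8, 20, 13, -37.2, 34), (573.4, 166.4, 72.4, 36, 15, -2.0, 76), (599.4, 218.7, 73.0, 81, 16, -5.3, 171)] [(388.6, 307.4, 48.8, 80, 14, 5.1, 198)]
```

Emit:
drive_tool --pt "-0.34 0.1 2.5 0" --pt "0 0.1 1.7 0" --pt "0 0 1.0 0" --pt "0 0 0.7 0" --pt "0 0 0 0" --pt "0 0 0 0"

```text
clock: 43.02
eef_pos: [597.1, 215.7, 70.1]
tcp_rot: [-3.142, -0.0, 3.04]
contact_force: [-0.6, 0.3, -0.1]
opening: 0.401
```

Emit:
drive_tool --pt "0 0 0 0" --pt "0 0 0 0" --pt "0 0 0 0" --pt "0 0 0 0" --pt "0 0 0 0" --pt "0 0 0 0" --jaw 1

```text
clock: 43.52
eef_pos: [597.9, 215.8, 70.8]
tcp_rot: [3.141, 0.001, 3.04]
contact_force: [-0.9, 1.2, 6.7]
opening: 0.103
```

```bash
python3 -c "
from h import *
s=r.sense()['eef_pos']
plan((s[0],s[1],150,3.038),(393,243.5,110,3.232))
"
```

```text
at [597.9 215.8  70.8] 3.04 t 43.5 F [-0.9  1.2  6.7] open 0.1
(np.float64(597.9425944325786), np.float64(215.75065347950175), 150, 3.038) N=3 [np.float64(-0.0), np.float64(0.0), np.float64(-2.64), np.float64(0.001)]
(393, 243.5, 110, 3.232) N=7 [np.float64(2.94), np.float64(0.34), np.float64(0.57), -0.028]
```

Emit:
drive_tool --pt "0 0 -1.2 0" --pt "0 0 -3.2 0" --pt "0 0 -3.5 0" --pt "2.94 0.34 0.57 -0.028" --pt "2.94 0.34 0.57 -0.028" --pt "2.94 0.34 0.57 -0.028" --pt "2.94 0.34 0.57 -0.028" --pt "2.94 0.34 0.57 -0.028" --pt "2.94 0.34 0.57 -0.028" --pt "2.94 0.34 0.57 -0.028" --pt "0 0 0 0" --pt "0 0 0 0"

```text
clock: 44.52
eef_pos: [390.2, 242.3, 108.8]
tcp_rot: [-3.141, -0.002, -3.046]
contact_force: [1.6, 0.3, -5.5]
opening: 0.104
```

Emit:
drive_tool --pt "0 0 1.0 0" --pt "0 0 1.0 0" --pt "0 0 0 0" --pt "0 0 0 0"

```text
clock: 44.85
eef_pos: [392.3, 242.4, 87.9]
tcp_rot: [-3.141, -0.002, -3.048]
contact_force: [0.1, 0.2, -4.8]
opening: 0.109
```

```bash
python3 -c "
from h import *
plan((393,243.5,48,3.232))
for n in('top','side'):
  im,d=grab(n);W=world(n,d); print(pieces(W,(500,680,80,330),30),pieces(W,(320,460,275,360),6))
"
```

```text
at [392.3 242.4  87.9] 3.235 t 44.9 F [ 0.1  0.2 -4.8] open 0.11
(393, 243.5, 48, 3.232) N=2 [np.float64(-0.04), np.float64(0.05), np.float64(2.0), np.float64(0.001)]
[(592.4, 160.8, 76.0, 80, 11, -5.4, 143), (587.2, 91.8, 73.6, 19, 17, -89.7, 47)] []
[(590.2, 94.2, 70.8, 18, 17, 35.8, 37), (594.9, 164.6, 72.8, 79, 15, -2.9, 159)] [(388.4, 308.1, 48.7, 81, 15, 2.7, 198)]
```

Emit:
drive_tool --pt "-0.1 0.1 2.0 0.003" --pt "0 0 1.2 0" --pt "0 0 0.6 0" --pt "0 0 0.25 0" --pt "0 0 0 0" --pt "0 0 0 0"

```text
clock: 45.45
eef_pos: [393.5, 244.1, 48.8]
tcp_rot: [3.141, 0.0, -3.05]
contact_force: [-0.7, -0.2, -5.1]
opening: 0.107
```

Emit:
drive_tool --pt "0 0 0.05 0" --pt "0 0 0 0" --pt "0 0 0 0"

```text
clock: 45.7
eef_pos: [393.5, 244.1, 48.3]
tcp_rot: [3.141, 0.001, -3.05]
contact_force: [1.2, -1.0, -6.0]
opening: 0.104
```

Emit:
drive_tool --pt "0 0 0.1 0" --pt "0 0 0.08 0" --pt "0 0 0 0" --pt "0 0 0 0"

```text
clock: 46.03
eef_pos: [393.4, 244.1, 46.8]
tcp_rot: [3.141, 0.001, -3.05]
contact_force: [-3.1, -1.0, 8.2]
opening: 0.106
```

Emit:
drive_tool --pt "0 0 0 0" --pt "0 0 0 0" --pt "0 0 0 0" --pt "0 0 0 0" --pt "0 0 -1 0" --pt "0 0 -3 0" --pt "0 0 -3.5 0" --pt "0 0 -3 0" --pt "0 0 0 0" --jaw 0.6

```text
clock: 46.78
eef_pos: [395.9, 245.6, 156.9]
tcp_rot: [3.138, 0.008, -3.05]
contact_force: [1.2, 1.2, 0.6]
opening: 0.403
```

```bash
python3 -c "
from h import *
plan((592.4,161.3,135,3.055))
"
```

```text
at [395.9 245.6 156.9] 3.233 t 46.8 F [1.2 1.2 0.6] open 0.4
(592.4, 161.3, 135, 3.055) N=7 [np.float64(-2.79), np.float64(-1.25), np.float64(0.31), np.float64(0.025)]
```

Emit:
drive_tool --pt "-2.79 -1.25 0.31 0.025" --pt "-2.79 -1.25 0.31 0.025" --pt "-2.79 -1.25 0.31 0.025" --pt "-2.79 -1.25 0.31 0.025" --pt "-2.79 -1.25 0.31 0.025" --pt "-2.79 -1.25 0.31 0.025" --pt "-2.79 -1.25 0.31 0.025" --pt "0 0 0 0" --pt "0 0 0 0" --pt "0 0 0 0"

```text
clock: 47.62
eef_pos: [588.7, 159.7, 129.3]
tcp_rot: [-3.141, -0.001, 3.058]
contact_force: [-0.0, 1.2, 0.7]
opening: 0.398
```

```bash
python3 -c "
from h import *
plan((592.4,161.3,70.5,3.055))
for n in('top','side'):
  im,d=grab(n);W=world(n,d); print(pieces(W,(500,680,110,330),30),pieces(W,(320,460,120,360),6))
"
```

```text
at [588.7 159.7 129.3] 3.058 t 47.6 F [-0.   1.2  0.7] open 0.4
(592.4, 161.3, 70.5, 3.055) N=2 [np.float64(-0.18), np.float64(0.1), np.float64(2.94), np.float64(0.001)]
[] []
[(594.6, 163.4, 72.3, 79, 16, -3.7, 155)] [(394.3, 246.3, 48.5, 80, 15, 5.3, 186), (388.6, 308.0, 48.8, 80, 13, 4.7, 198)]
```

Emit:
drive_tool --pt "-0.35 0.1 2.5 0" --pt "0 0.05 1.7 0" --pt "0 0 1.0 0" --pt "0 0 0.7 0" --pt "0 0 0 0" --pt "0 0 0 0"

```text
clock: 48.22
eef_pos: [593.1, 161.2, 70.7]
tcp_rot: [-3.142, -0.0, 3.058]
contact_force: [0.3, 0.5, 0.1]
opening: 0.405
```

Emit:
drive_tool --pt "0 0 0 0" --pt "0 0 0 0" --pt "0 0 0 0" --pt "0 0 0 0" --pt "0 0 0 0" --pt "0 0 0 0" --jaw 1

```text
clock: 48.72
eef_pos: [593.9, 161.2, 71.4]
tcp_rot: [3.141, 0.001, 3.058]
contact_force: [-0.4, 0.2, 6.4]
opening: 0.107
```

```bash
python3 -c "
from h import *
s=r.sense()['eef_pos']
plan((s[0],s[1],150,3.055),(398.5,182.5,110,3.232))
"
```

```text
at [593.9 161.2  71.4] 3.058 t 48.7 F [-0.4  0.2  6.4] open 0.11
(np.float64(593.908150365849), np.float64(161.20053241399256), 150, 3.055) N=3 [np.float64(-0.0), np.float64(0.0), np.float64(-2.62), np.float64(0.001)]
(398.5, 182.5, 110, 3.232) N=7 [np.float64(2.8), np.float64(0.27), np.float64(0.57), -0.025]
```

Emit:
drive_tool --pt "0 0 -1.2 0" --pt "0 0 -3.2 0" --pt "0 0 -3.5 0" --pt "2.8 0.27 0.57 -0.025" --pt "2.8 0.27 0.57 -0.025" --pt "2.8 0.27 0.57 -0.025" --pt "2.8 0.27 0.57 -0.025" --pt "2.8 0.27 0.57 -0.025" --pt "2.8 0.27 0.57 -0.025" --pt "2.8 0.27 0.57 -0.025" --pt "0 0 0 0" --pt "0 0 0 0"

```text
clock: 49.72
eef_pos: [395.6, 181.0, 109.4]
tcp_rot: [-3.141, -0.002, -3.049]
contact_force: [1.8, -0.3, -5.5]
opening: 0.106
```

Emit:
drive_tool --pt "0 0 1.0 0" --pt "0 0 1.0 0" --pt "0 0 0 0" --pt "0 0 0 0"

```text
clock: 50.05
eef_pos: [398.1, 181.4, 89.6]
tcp_rot: [-3.141, -0.0, -3.051]
contact_force: [0.6, 0.8, -4.6]
opening: 0.106
```

```bash
python3 -c "
from h import *
plan((398.5,182.5,49,3.232))
for n in('top','side'):
  im,d=grab(n);W=world(n,d); print(pieces(W,(320,460,215,360),6))
"
```

```text
at [398.1 181.4  89.6] 3.232 t 50.0 F [ 0.6  0.8 -4.6] open 0.11
(398.5, 182.5, 49, 3.232) N=2 [np.float64(-0.02), np.float64(0.05), np.float64(2.03), np.float64(0.0)]
[]
[(394.4, 246.3, 48.7, 80, 16, 3.7, 175), (388.7, 308.0, 48.7, 80, 14, 5.5, 205)]
```

Emit:
drive_tool --pt "-0.04 0.1 2.0 0" --pt "0 0 1.2 0" --pt "0 0 0.6 0" --pt "0 0 0.3 0" --pt "0 0 0.05 0" --pt "0 0 0 0" --pt "0 0 0 0"

```text
clock: 50.73
eef_pos: [398.4, 182.8, 48.5]
tcp_rot: [3.141, 0.001, -3.05]
contact_force: [0.1, -0.5, -5.3]
opening: 0.106
```

Emit:
drive_tool --pt "0 0 0.1 0" --pt "0 0 0 0" --pt "0 0 0 0"

```text
clock: 50.98
eef_pos: [398.4, 182.8, 47.4]
tcp_rot: [3.141, 0.001, -3.05]
contact_force: [0.1, -0.2, -0.5]
opening: 0.105
```

Emit:
drive_tool --pt "0 0 0 0" --pt "0 0 0 0" --pt "0 0 0 0" --pt "0 0 0 0" --pt "0 0 -1 0" --pt "0 0 -3 0" --pt "0 0 -3.5 0" --pt "0 0 -3.5 0" --pt "0 0 -1 0" --pt "0 0 0 0" --jaw 0.6

```text
clock: 51.82
eef_pos: [399.8, 183.4, 170.5]
tcp_rot: [3.139, 0.006, -3.05]
contact_force: [0.6, 0.8, -0.7]
opening: 0.398
```

```bash
python3 -c "
from h import *
plan((608,354.5,160,1.493))
for n in('top','side'):
  im,d=grab(n);W=world(n,d); print(pieces(W,(320,460,120,360),6))
"
```

```text
at [399.8 183.4 170.5] 3.233 t 51.8 F [ 0.6  0.8 -0.7] open 0.4
(608, 354.5, 160, 1.493) N=16 [np.float64(-0.3), np.float64(1.89), np.float64(0.07), np.float64(0.109)]
[(422.3, 184.0, 51.3, 29, 11, 6.9, 49), (374.5, 179.3, 51.4, 33, 9, 4.2, 57)]
[(399.3, 185.7, 48.1, 80, 16, 5.0, 160), (394.3, 246.7, 48.8, 79, 17, 1.3, 173), (388.7, 307.5, 48.7, 80, 15, 6.8, 196)]
```

All three stand in the tray. Now to the front knob.

Emit:
drive_tool --pt "-0.3 1.89 0.07 0.109" --pt "-0.3 1.89 0.07 0.109" --pt "-0.3 1.89 0.07 0.109" --pt "-0.3 1.89 0.07 0.109" --pt "-0.3 1.89 0.07 0.109" --pt "-0.3 1.89 0.07 0.109" --pt "-0.3 1.89 0.07 0.109" --pt "-0.3 1.89 0.07 0.109" --pt "-0.3 1.89 0.07 0.109" --pt "-0.3 1.89 0.07 0.109" --pt "-0.3 1.89 0.07 0.109" --pt "-0.3 1.89 0.07 0.109" --jaw 0.4

```text
clock: 52.92
eef_pos: [529.5, 350.7, 156.0]
tcp_rot: [-3.138, 0.001, 1.92]
contact_force: [0.2, 0.2, -0.2]
opening: 0.598
```

Emit:
drive_tool --pt "-0.3 1.89 0.07 0.109" --pt "-0.3 1.89 0.07 0.109" --pt "-0.3 1.89 0.07 0.109" --pt "-0.3 1.89 0.07 0.109" --pt "0 0 0 0" --pt "0 0 0 0"

```text
clock: 53.42
eef_pos: [605.4, 352.3, 153.1]
tcp_rot: [-3.139, 0.002, 1.489]
contact_force: [0.1, -0.0, 0.5]
opening: 0.599
```

```bash
python3 -c "
from h import *
plan((608.3,354.5,62,1.493))
im,d=grab('top');W=world('top',d); V=mask_keys(im)[2]
for y in(92,353):
  m=(W[...,2]>64)&(W[...,2]<84)&(V<90)&(abs(W[...,0]-595)<40)&(abs(W[...,1]-y)<25)
  print(m.sum(),np.median(W[m],0).round(1) if m.sum() else 0)
print(pieces(W,(320,460,120,360),6))
"
```

```text
at [605.4 352.3 153.1] 1.489 t 53.4 F [ 0.1 -0.   0.5] open 0.6
(608.3, 354.5, 62, 1.493) N=3 [np.float64(0.08), np.float64(0.09), np.float64(3.04), np.float64(-0.001)]
30 [585.2  89.   73.3]
51 [606.3 348.9  73.8]
[(392.4, 242.3, 51.8, 80, 12, 4.7, 163), (397.2, 182.1, 51.7, 78, 11, 5.1, 149), (386.6, 304.4, 51.4, 78, 13, 4.7, 164)]
```

Emit:
drive_tool --pt "-0.15 0.1 3.0 0" --pt "0 0 2.5 0" --pt "0 0 2.0 0" --pt "0 0 1.2 0" --pt "0 0 0.4 0" --pt "0 0 0 0" --pt "0 0 0 0"

```text
clock: 54.05
eef_pos: [606.9, 351.9, 65.5]
tcp_rot: [3.141, -0.0, 1.49]
contact_force: [0.4, 0.1, -0.5]
opening: 0.605
```

Emit:
drive_tool --pt "0 0 0 0" --pt "0 0 0 0" --pt "0 0 0 0" --pt "0 0 0 0" --pt "0 0 0 0" --pt "0 0 0 0" --jaw 1 --force 30

```text
clock: 54.55
eef_pos: [607.9, 352.0, 66.2]
tcp_rot: [3.139, -0.001, 1.489]
contact_force: [1.3, -0.7, 5.6]
opening: 0.22
```

Emit:
drive_tool --pt "-0.5 0 0 0" --pt "-1 0 0 0" --pt "-1.5 0 0 0" --pt "-1.5 0 0 0" --pt "-1.5 0 0 0" --pt "-1.5 0 0 0" --pt "-1.5 0 0 0" --pt "-1.5 0 0 0" --pt "-1.5 0 0 0" --pt "-1.5 0 0 0" --pt "-1.5 0 0 0" --pt "-1.5 0 0 0"

```text
clock: 55.55
eef_pos: [595.2, 187.3, 66.2]
tcp_rot: [3.137, -0.002, 1.489]
contact_force: [4.5, 3.8, 4.2]
opening: 0.221
```

Emit:
drive_tool --pt "-1.5 0 0 0" --pt "-1.5 0 0 0" --pt "-1 0 0 0" --pt "-0.5 0 0 0" --pt "0 0 0 0" --pt "0 0 0 0"

```text
clock: 56.05
eef_pos: [591.7, 141.6, 66.2]
tcp_rot: [3.137, -0.001, 1.488]
contact_force: [4.4, -3.4, 7.2]
opening: 0.22
```

Emit:
drive_tool --pt "0 0 0 0" --pt "0 0 0 0" --pt "0 0 0 0" --pt "0 0 0 0" --pt "0 0 -1.5 0" --pt "0 0 -4 0" --pt "0 0 -4 0" --pt "0 0 -4 0" --pt "0 0 -4 0" --pt "0 0 0 0" --pt "0 0 0 0" --jaw 0.4

```text
clock: 56.97
eef_pos: [590.7, 142.8, 242.4]
tcp_rot: [3.137, -0.002, 1.489]
contact_force: [-0.1, -0.1, -0.8]
opening: 0.604
```

```bash
python3 -c "
from h import *
im,d=grab('top');W=world('top',d); V=mask_keys(im)[2]
m=(W[...,2]>64)&(W[...,2]<84)&(V<90)&(abs(W[...,0]-570)<40)&(abs(W[...,1]+119)<40)
k=np.median(W[m],0).round(1); print(m.sum(),k)
plan((571.5,-120,238,1.493))
"
```

```text
28 [ 568.7 -117.8   73.9]
at [589.5 142.4 240.2] 1.489 t 57.0 F [ 0.  -0.2 -0.8] open 0.6
(571.5, -120, 238, 1.493) N=9 [np.float64(-2.92), np.float64(0.03), np.float64(0.02), np.float64(-0.0)]
```

Emit:
drive_tool --pt "-2.9 0.03 0 0" --pt "-2.9 0.03 0 0" --pt "-2.9 0.03 0 0" --pt "-2.9 0.03 0 0" --pt "-2.9 0.03 0 0" --pt "-2.9 0.03 0 0" --pt "-2.9 0.03 0 0" --pt "-2.9 0.03 0 0" --pt "-2.9 0.03 0 0" --pt "0 0 0 0" --pt "0 0 0 0"

```text
clock: 57.93
eef_pos: [569.6, -119.0, 237.7]
tcp_rot: [-3.138, -0.001, 1.486]
contact_force: [0.7, 0.4, 0.5]
opening: 0.601
```

Emit:
drive_tool --pt "0 0 3.0 0" --pt "0 0 3.5 0" --pt "0 0 3.5 0" --pt "0 0 0 0"

```text
clock: 58.27
eef_pos: [566.1, -115.8, 132.7]
tcp_rot: [-3.13, -0.002, 1.49]
contact_force: [-2.5, 0.1, -1.5]
opening: 0.599
```

```bash
python3 -c "
from h import *
plan((570.5,-118.5,63,1.493))
"
```

```text
at [ 566.1 -115.8  132.7] 1.49 t 58.3 F [-2.5  0.1 -1.5] open 0.6
(570.5, -118.5, 63, 1.493) N=3 [np.float64(-0.08), np.float64(0.15), np.float64(2.32), np.float64(-0.001)]
```

Emit:
drive_tool --pt "0 0 2.5 0" --pt "0 0 2.0 0" --pt "0 0 1.5 0" --pt "0 0 0.9 0" --pt "0 0 0 0" --pt "0 0 0 0"

```text
clock: 58.77
eef_pos: [571.1, -117.6, 71.4]
tcp_rot: [-3.141, -0.0, 1.489]
contact_force: [-0.6, -0.1, 1.1]
opening: 0.594
```

Emit:
drive_tool --pt "0 0 0 0" --pt "0 0 0 0" --pt "0 0 0 0" --pt "0 0 0 0" --pt "0 0 0 0" --pt "0 0 0 0" --jaw 1 --force 30

```text
clock: 59.27
eef_pos: [571.8, -118.2, 72.1]
tcp_rot: [3.14, 0.0, 1.489]
contact_force: [-0.0, 0.1, 7.5]
opening: 0.222
```

Emit:
drive_tool --pt "-0.5 0 0 0" --pt "-1 0 0 0" --pt "-1.5 0 0 0" --pt "-1.5 0 0 0" --pt "-1.5 0 0 0" --pt "-1.5 0 0 0" --pt "-1.5 0 0 0" --pt "-1.5 0 0 0" --pt "-1.5 0 0 0" --pt "-1.5 0 0 0" --pt "-1.5 0 0 0" --pt "-1.5 0 0 0"

```text
clock: 60.27
eef_pos: [559.0, -283.5, 72.1]
tcp_rot: [3.138, 0.0, 1.488]
contact_force: [5.5, 4.1, 4.2]
opening: 0.222
```

Emit:
drive_tool --pt "-1 0 0 0" --pt "-1 0 0 0" --pt "-0.6 0 0 0" --pt "-0.4 0 0 0" --pt "-0.3 0 0 0" --pt "0 0 0 0" --pt "0 0 0 0"

```text
clock: 60.85
eef_pos: [556.4, -316.7, 72.1]
tcp_rot: [3.138, 0.002, 1.489]
contact_force: [4.9, -2.7, 6.4]
opening: 0.217
```

Emit:
drive_tool --pt "-0.25 0 0 0" --pt "-0.2 0 0 0" --pt "-0.2 0 0 0" --pt "0 0 0 0" --pt "0 0 0 0"

```text
clock: 61.27
eef_pos: [555.9, -322.6, 72.1]
tcp_rot: [3.138, 0.001, 1.489]
contact_force: [5.0, 1.1, 6.4]
opening: 0.217
```

Emit:
drive_tool --pt "-0.2 0 0 0" --pt "-0.2 0 0 0" --pt "0 0 0 0" --pt "0 0 0 0"

```text
clock: 61.6
eef_pos: [555.8, -324.3, 72.1]
tcp_rot: [3.138, -0.002, 1.488]
contact_force: [7.5, 11.7, 10.3]
opening: 0.215
```

Emit:
drive_tool --pt "-0.15 0 0 0" --pt "-0.15 0 0 0" --pt "0 0 0 0" --pt "0 0 0 0"

```text
clock: 61.93
eef_pos: [555.7, -324.5, 72.0]
tcp_rot: [3.139, -0.006, 1.487]
contact_force: [10.6, 25.1, 12.7]
opening: 0.215
```

The stop resists with 25 N: the carriage is home. Ease off, release, rise and check.

Emit:
drive_tool --pt "0.45 0 0 0" --pt "0 0 0 0" --pt "0 0 0 0"

```text
clock: 62.18
eef_pos: [555.8, -324.2, 72.1]
tcp_rot: [3.138, 0.001, 1.489]
contact_force: [5.5, 3.9, 7.2]
opening: 0.217
```

Emit:
drive_tool --pt "0 0 0 0" --pt "0 0 0 0" --pt "0 0 0 0" --pt "0 0 0 0" --pt "0 0 -1.5 0" --pt "0 0 -4 0" --pt "0 0 -4 0" --pt "0 0 -4 0" --pt "0 0 -3 0" --pt "0 0 0 0" --pt "0 0 0 0" --pt "0 0 0 0" --jaw 0.4

```text
clock: 63.18
eef_pos: [553.2, -324.2, 234.8]
tcp_rot: [-3.14, -0.001, 1.489]
contact_force: [0.2, -0.3, -0.2]
opening: 0.602
```

```bash
python3 -c "
from h import *
plan()
im,d=grab('top');W=world('top',d); V=mask_keys(im)[2]; save(im[80:330,60:400],'t10.png',2.2)
for x,y in((573,-68),(555,-325)):
  m=(W[...,2]>64)&(W[...,2]<84)&(V<90)&(abs(W[...,0]-x)<30)&(abs(W[...,1]-y)<25)
  print(m.sum(),np.median(W[m],0).round(1) if m.sum() else 0)
print(pieces(W,(320,460,120,360),6))
D=np.load('top0.npz'); W0=world('top',D['d']); 
for n,b in dict(can=(700,790,-35,55,40,200),brush=(660,790,-330,-80,6,60),hammer=(660,800,90,390,6,60),magnet=(360,470,-70,70,8,30)).items():
  print(n,[w[(w[...,0]>b[0])&(w[...,0]<b[1])&(w[...,1]>b[2])&(w[...,1]<b[3])&(w[...,2]>b[4])&(w[...,2]<b[5])].mean(0).round(1) for w in(W0,W)])
"
```

```text
at [ 553.2 -324.2  234.8] 1.489 t 63.2 F [ 0.2 -0.3 -0.2] open 0.6
35 [574.5 -66.3  73.6]
42 [ 554.5 -323.8   73.7]
[(392.3, 242.8, 51.8, 80, 11, 4.8, 162), (397.3, 181.6, 51.7, 79, 11, 5.4, 148), (386.5, 304.6, 51.0, 78, 12, 5.0, 164)]
can [array([739.6,   8.9, 134. ]), array([739.7,   8.8, 134.5])]
brush [array([ 747.1, -177.4,   23.7]), array([ 747.1, -177.3,   23.6])]
hammer [array([725.9, 259.3,  17.4]), array([725.7, 259.3,  17.4])]
magnet [array([431.9,   5.3,  14.3]), array([432. ,   5. ,  14.2])]
```

View pics/t10.png

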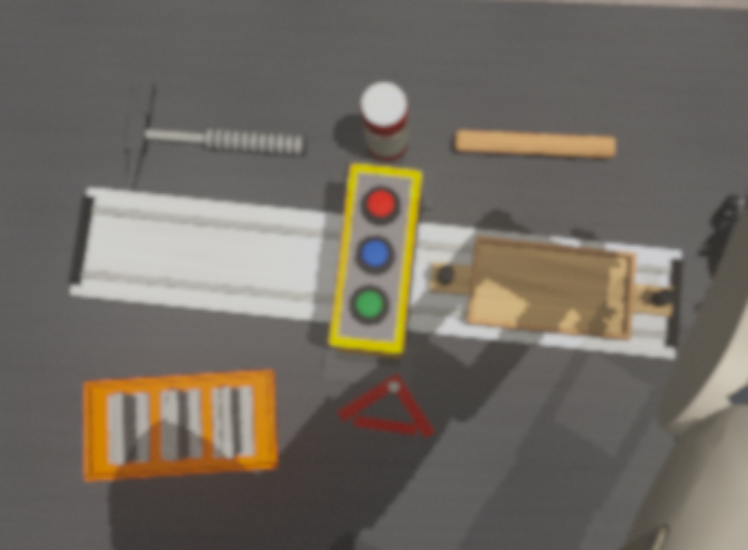

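Three pieces stand in the tray (crop 128/180/232,428). The carriage is empty at the loading stop, the keys are up, the tools have not moved, and the robot touches nothing.

```bash
python3 -c "
from rig import job
print(job.sign_off())"
```

```text
the job is handed in; nothing more can be done
None
```

The job is done and handed in, after about 63 s of the 208 s allowed; no verdict was reported.

- **Run:** I stood all three pieces on the carriage at the loading end, then pressed green and after it blue. The carriage went through to the far stop, where I pressed red. I then moved the pieces to the tray and brought the empty carriage back.
- **Pieces:** all three stand in the orange tray. Their web tops are at 51–52 mm, against the 52 mm expected, and they are within about 5 mm of their planned places.
- **Carriage:** it was pulled against the loading stop until that resisted with about 25 N. The knob positions agree, to within a few millimetres, with zero travel.
- **Keys:** each was pressed until it bottomed, judged by force and tool height, because the key values could not be read. All look up in the last picture.
- **Tools:** the can, brush, hammer and magnet are within 1 mm of where they started.

**What disagreed:**
- After the carriage reached the far stop, one piece was shoved about 19 mm against its neighbour while the arm was elsewhere. All three stayed upright, and I measured them again before picking.
- The carriage also sat about 3 mm short of the far stop when I came back to it, still well inside the limits.

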